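Open the cement pot for refilling

TASK

The blue cement pot has to be refilled: fold up the red tab on its filler cap, unscrew the cap by the tab (anticlockwise seen from above) until its lugs come free, then lift it off and set it gently down, right way up and wholly on the glass plate. How far it has to turn differs from time to time, so feel for it: never wrench or tug at the cap while its lugs still hold, for they shear easily. Leave the other things on the desk where they are.

Things in the scene. Friction and masses are not known exactly. Their poses are not given: they have to be found in the camera images.
- pot: Blue enamelled pressure pot of a cement gun, bolted to the desk (fixed), 120 mm across, foot 152 mm across, with a brass outlet valve and a round dial gauge low on its sides (below 65 mm). Its shoulder is 82 mm high or lower. Origin: on the pot's axis at desk level, z up.
- collar_rim (a point): Centre of the castellated rim of the round aluminium filler collar on top of the pot, 109.5 mm above the desk. The collar is 88 mm across outside, 74 mm inside. An inner flange holds the cap's lugs; it has two openings that let them out. Where they lie cannot be seen and differs each time.
- cap: Dark steel screw cap, about 0.13 kg, 70 mm across, sitting flush inside the collar, so that only its red tab can be taken hold of. Origin on its axis, 20 mm below its top face (90 mm above the desk when closed), z up; the tab points along the cap's own -x when folded. Clear of the collar once drawn up 30 mm. Standing on a surface, its origin is 7 mm above it.
- cap_lugs (a point): Two lugs under the cap. With the tab up it turns anticlockwise (up to 0.3 N m) at one height until, at 0.5 to 1.45 rad, the lugs meet the openings, some 0.12 rad wide. A sprung disc below (10 N closed, 4 N risen) then lifts it 3 mm if the hand lets it. Turned on risen, it jams; held down, it hooks again. Keep pulls under 20 N; lugs shear at 45 N contact force, 15 to 20 N of it from the spring.
- tab_hinge (a point): Middle of the tab's hinge pin: on the cap's axis, 24.5 mm above the cap's origin; the pin runs along the cap's y. Folded down, a tongue under the tab locks the cap against turning.
- cap_tab (a joint): Angle of the red tab on the cap: 0 folded flat, 1.57 (its stop) standing upright. A stiff hinge: the tab stays where it is left (about 0.08 N m, so 1.5 N at its end).
- tab_grip (a point): Point to grip on the red tab: middle of its width and thickness, 57 mm from the hinge. The tab is a bar 66 mm long, 24 mm wide (along the cap's y), 8 mm thick. Folded, it reaches 22 mm beyond the collar, where its two long edges can be gripped from above; upright it stands on the cap's axis.
- plate: Green glass plate lying on the desk, loose, 90 (x) x 150 (y) x 8 mm, origin at the centre of its underside.
- glue_bottle: White glue bottle with a blue nozzle, 48 mm across, 141 mm high, loose bystander; origin at the centre of its underside.
- rivet_jar: Glass jar with a flat lid, 68 mm across, 61 mm high, loose bystander; origin at the centre of its underside.
- snaps: Small tin tray of snaps, 60 x 85 x 16 mm, loose bystander; origin at the centre of its underside.
- tape: Roll of beige tape lying flat, 90 mm across, 18 mm high, loose bystander; origin at the centre of its underside.
Mind the look-alikes: they are no part of the job. Leave any purple look-alike of the cap alone.

How it is judged:
By the outcome, as a careful person would: the job done as asked, in the order asked, and still so for the second after the job is handed in, with the robot touching nothing.
It also fails if it takes over 72 s, if anything falls off the work surface, if the arm or the gripper's body presses on something with over 40 N, if the wrist force passes 120 N, or if a joint passes its speed limit or range.

ROBOT

A 6-joint arm with a two-finger parallel gripper is mounted at the origin on the work surface; the furniture and walls round the work are solid. World frame = base frame: x ahead of the robot, y to its left, z up, the work surface at z = 0. Lengths are in mm, angles in rad, forces in N, time in s.
With the tool pointing down it reaches from about 300 to 775 mm from the base axis. Payload 14.6 kg.
Tool frame: the origin (TCP) lies midway between the tips of the shut fingers; the grasp point (between the pads) lies 19 mm behind it (pinch_z is the distance from the TCP to the grasp point, in mm); z points along the fingers, y is the direction in which the jaws open and shut (so a half turn about z gives the same grasp; the last joint's range is limited). The gripper opens to 94 mm and grips with 3 to 60 N. Pads are 16 mm wide; open, the fingers measure 119 mm over their backs; the gripper's body (75 mm by 177 mm) begins 78 mm behind the grasp point.
Start: joints at [-1.195, 0.3, 1.521, -0, 1.321, -0.067], TCP at [235.651, -496.949, 205.446] pointing down, gripper open.
Joint ranges: [-3.03, 3.03], [-0.79, 2.21], [0.23, 2.52], [-1.04, 4.18], [0, 3.07], [-2.55, 2.55]. Speed limits (rad/s): [2.22, 2.22, 2.57, 3.14, 3.14, 3.14].

INTERFACE

Orientations are given as [roll, pitch, yaw] about the fixed x, y, z axes, in that order (R = Rz(yaw) Ry(pitch) Rx(roll)).
In Python, from cell import read_state, camera, sign_off, pinch_z gives the robot as it stands. The module is installed in compiled form; this text tells all that it offers.
- The arm moves only by the tool servo_tool, never from a script. Its argument "series" is a list of rows, each a list of 6 numbers: the shift along the tool's x, y, z in cm, then the turn, a rotation vector about the tool's x, y, z in rad. In form: [[tx, ty, tz, rx, ry, rz], ...]. A call has exactly 10 rows; each row is the pose to reach, as a shift and turn from the pose commanded when the call began, along the tool's axes at that moment; what a row does not reach only later rows make up. A row lasts 1/12 s, in which the tool goes at most 41.7 mm and 7.16 degrees, less where a joint would pass 70% of its speed; a pose out of reach is approached as far as the arm can. A call with a gripper value outside its range is refused whole. "gripper" is the finger opening in cm, from 0 to 9.4, set as the call begins (left out, the last holds). The fingers move at their own pace and stop on an object; "grip_force" is the grip in N (left out, the last holds). Time passes only in rows, so rows that repeat a pose let the fingers close, or fill a call up. It gives the time, the measured TCP pose, the force and the opening at its end, in the units of the state.
- read_state(): the state, without advancing time (a new reading comes with each control period).
- camera(name): name is "side" or "top" or "wrist"; returns a dict with "pixels" (420x560x3 uint8, red, green, blue), "fx", "fy", "cx", "cy" (pixels), "pose" (4x4, takes a point from camera to world coordinates); the wrist camera has in their place "mount" (4x4, takes a point from camera to tool coordinates, whose origin is the TCP and whose axes are the flange's). Camera axes: x right, y down, z forward; pixel columns grow to the right and rows downward; lengths in mm; the calibration is good to about 2 mm. A picture is of the moment at which its call begins: read the wrist's pose just before it. There is no depth.
- sign_off(): hands the job in, once; it reports no verdict.
The state is a dict: "clock": time; "joints": joint angles; "qd": joint speeds; "effort": joint torques, N m; "eef_pos": TCP position; "eef_rot": TCP orientation; "wrist_force": force on the tool from outside, world axes, zero at the start; "moment": the same for the moment, N m; "finger_gap": finger opening in mm.
Only numpy, scipy, OpenCV 4.12 (cv2) and the standard library are available. Lean on these libraries where they do the work, as an engineer would, in place of code of your own. Each camera call takes 0.05 s, during which the arm holds its last target.

## Working session

There is one attempt and no reset: what is moved stays moved. The work goes in short steps, Python scripts to look and compute and a tool call to move; the robot and the scene stay as the last step left them, time stands still between calls to the robot, and variables do not carry over. Pictures are saved under pics/ and viewed, and the job is handed in when it is done.

Besides the shell and the picture viewer there is one more tool, called as name(argument=value, ...) on one line, values as JSON. servo_tool: Moves the arm, as the interface text tells. Its arguments: {"type":"object","properties":{"series":{"type":"array"},"gripper":{"type":"number"},"grip_force":{"type":"number"}},"required":["series"]}

```bash
mkdir -p pics
python3 - <<'E'
from cell import *
import cv2
s=read_state();print(s, pinch_z)
for n in("side","top","wrist"):
    c=camera(n);cv2.imwrite(f"pics/{n}0.png",c["pixels"][:,:,::-1]);print(n,c["fx"],c["fy"],c["cx"],c["cy"],c.get("pose",c.get("mount")))
E
```

```text
{'clock': 0.0, 'joints': array([-1.19456139e+00,  3.00485172e-01,  1.52157926e+00, -1.29472072e-05,
        1.32070464e+00, -6.66020322e-02]), 'qd': array([-3.50202433e-04, -1.54936493e-03,  1.34971698e-03, -1.22743099e-05,
        9.66128438e-04, -7.74027171e-04]), 'effort': array([-2.04918324e-03, -5.31813920e+01, -3.52737737e+01,  7.07885530e-02,
        2.43569026e-02, -6.42584610e-05]), 'eef_pos': array([ 235.57348228, -496.70381219,  204.87938313]), 'eef_rot': array([-3.14041801e+00, -6.57812401e-05,  4.42840141e-01]), 'wrist_force': array([ 0.88602237, -0.05940701, -0.46396647]), 'moment': array([ 0.02057726,  0.02355558, -0.03108141]), 'finger_gap': 93.81252065011243} 18.8
side 503.88850981535336 503.88850981535336 275.3360136400685 215.53797267672988 [[-9.48517514e-01 -1.50054841e-01  2.78923053e-01  4.20296828e+01]
 [-3.16325947e-01  4.04638332e-01 -8.58024309e-01  1.21670984e+03]
 [ 1.58877428e-02 -9.02081684e-01 -4.31272785e-01  6.84672232e+02]
 [ 0.00000000e+00  0.00000000e+00  0.00000000e+00  1.00000000e+00]]
top 499.89590676739886 499.89590676739886 281.5432627651013 213.1464889171611 [[-1.76377788e-02 -9.95735944e-01  9.05474365e-02  3.01545441e+02]
 [-9.99800476e-01  1.67152612e-02 -1.09365135e-02  5.60873202e+01]
 [ 9.37635551e-03 -9.07222660e-02 -9.95832091e-01  1.47411047e+03]
 [ 0.00000000e+00  0.00000000e+00  0.00000000e+00  1.00000000e+00]]
wrist 311.13194552147877 311.13194552147877 280.61990565528066 206.57977916313126 [[ 2.54909431e-04 -9.65604058e-01 -2.60016805e-01  7.62673163e+01]
 [ 9.99999962e-01  2.19119896e-04  1.66629077e-04  5.45156914e-01]
 [-1.03922858e-04 -2.60016837e-01  9.65604077e-01 -1.80280949e+02]
 [ 0.00000000e+00  0.00000000e+00  0.00000000e+00  1.00000000e+00]]
```

View pics/side0.png

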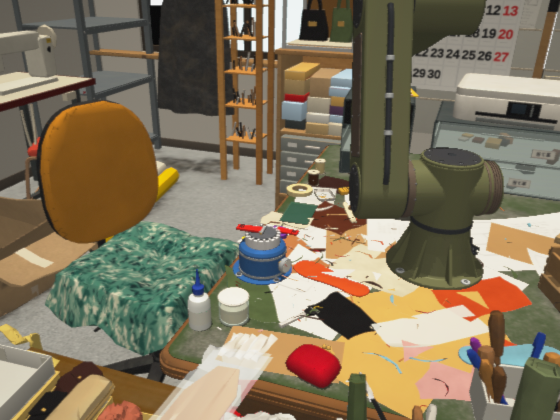

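View pics/top0.png

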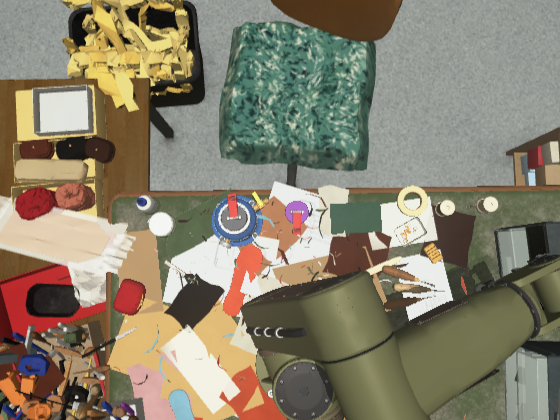

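View pics/wrist0.png

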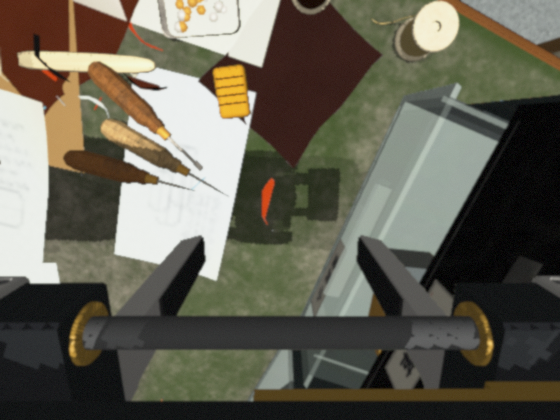

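```bash
cat > h.py <<'E'
import numpy as np, cv2
from cell import *
def ray(c,u,v,z,pose=None):
    P=c["pose"] if pose is None else pose
    d=P[:3,:3]@np.array([(u-c["cx"])/c["fx"],(v-c["cy"])/c["fy"],1]);o=P[:3,3]
    return o+d*(z-o[2])/d[2]
def proj(c,p,pose=None):
    P=c["pose"] if pose is None else pose
    q=P[:3,:3].T@(np.array(p,float)-P[:3,3]);return np.array([c["fx"]*q[0]/q[2]+c["cx"],c["fy"]*q[1]/q[2]+c["cy"]])
def crop(c,u0,v0,w,h,k,name):
    im=c["pixels"][v0:v0+h,u0:u0+w,::-1];cv2.imwrite("pics/"+name,cv2.resize(im,None,fx=k,fy=k,interpolation=cv2.INTER_CUBIC))
def wrist():
    from scipy.spatial.transform import Rotation as R
    s=read_state();c=camera("wrist");T=np.eye(4);T[:3,:3]=R.from_euler("xyz",s["eef_rot"]).as_matrix();T[:3,3]=s["eef_pos"]
    c["pose"]=T@c["mount"];return s,c
E
python3 - <<'E'
from h import *
c=camera("top");crop(c,190,175,130,90,6,"t1.png");crop(c,310,180,130,75,6,"t1b.png")
c=camera("side");crop(c,180,210,130,130,5,"s1.png")
E
```

```text
(no output)
```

View pics/t1.png

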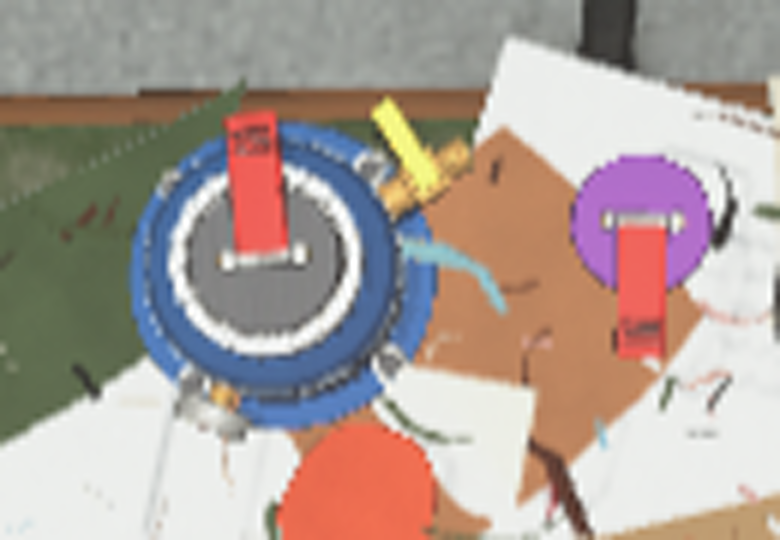

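View pics/t1b.png

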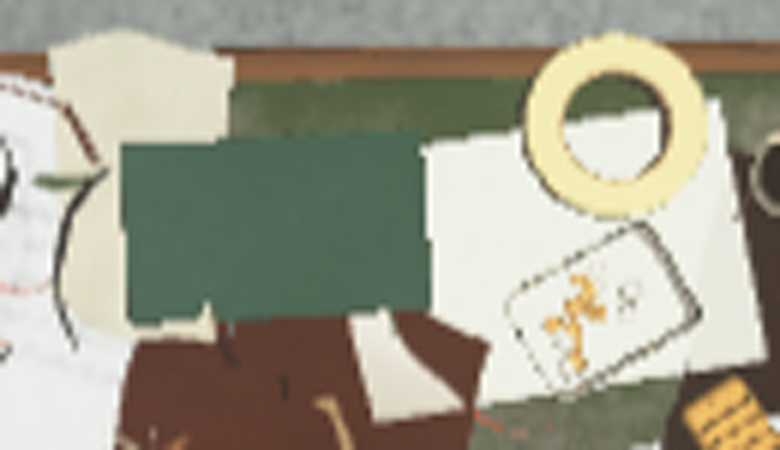

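View pics/s1.png

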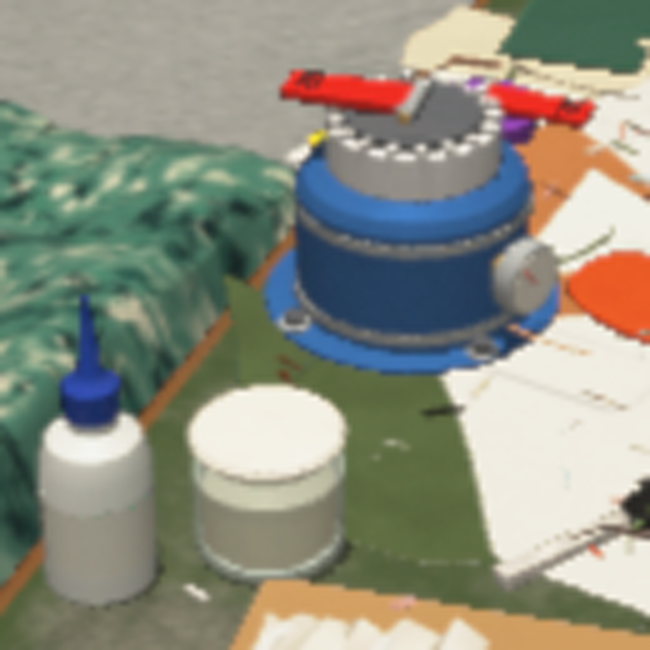

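Run:
```python
from h import *
c=camera("top")
f=lambda u,v,z,o:ray(c,o[0]+u/6,o[1]+v/6,z)
o=(190,175)
print("collar",f(265,259,109.5,o)); print("hinge",f(263,257,114.5,o)); print("tip", f(251,113,118,o),"tipL",f(227,117,118,o),f(276,111,118,o))
print("pot foot",f(285,275,0,o))
o=(310,180)
for p in [(122,144),(420,131),(432,310),(128,325)]:print(f(*p,8,o))
for p in [(122,144),(420,131),(432,310),(128,325)]:print(f(*p,8,o)) if 0 else None
```

```text
collar [414.00922691 170.96668272 109.5       ]
hinge [414.52419795 171.44540773 114.5       ]
tip [480.08878604 176.01429544 118.        ] tipL [478.43353403 186.94150884 118.        ] [480.81960937 164.63651989 118.        ]
pot foot [414.96331385 170.41755028   0.        ]
[ 459.55029109 -104.54283598    8.        ]
[ 463.5500673  -251.68385424    8.        ]
[ 375.21479171 -254.43844275    8.        ]
[ 370.42529583 -105.12057234    8.        ]
```

```bash
cat >> h.py <<'E'
from scipy.spatial.transform import Rotation as Ro
def to(p,yaw):
    s=read_state();A=Ro.from_euler("xyz",s["eef_rot"]);B=Ro.from_euler("xyz",[np.pi,0,yaw])
    t=A.inv().apply(np.array(p)-s["eef_pos"])/10;r=(A.inv()*B).as_rotvec()
    print("now",s["clock"].round(2) if hasattr(s["clock"],"round") else s["clock"],s["eef_pos"].round(1),s["eef_rot"].round(3),"F",s["wrist_force"].round(1),"M",s["moment"].round(2),"gap",round(s["finger_gap"],1),"q",s["joints"].round(2))
    print("cmd",t.round(3),r.round(4))
E
python3 -c "
from h import *
to([440,171,215],0.09)"
```

```text
now 0.3 [ 235.6 -496.9  205.3] [-3.141 -0.     0.443] F [-0.2 -0.6  0.5] M [-0.06 -0.01 -0.02] gap 93.7 q [-1.19  0.3   1.52  0.    1.32 -0.07]
cmd [ 47.084 -51.589  -0.953] [-0.0004  0.      0.3528]
```

servo_tool(series=[[47.1,-51.6,-1,0,0,0.353],[47.1,-51.6,-1,0,0,0.353],[47.1,-51.6,-1,0,0,0.353],[47.1,-51.6,-1,0,0,0.353],[47.1,-51.6,-1,0,0,0.353],[47.1,-51.6,-1,0,0,0.353],[47.1,-51.6,-1,0,0,0.353],[47.1,-51.6,-1,0,0,0.353],[47.1,-51.6,-1,0,0,0.353],[47.1,-51.6,-1,0,0,0.353]])

```text
clock: 1.13
eef_pos: [357.6, -96.6, 211.7]
eef_rot: [3.141, -0.001, 0.089]
wrist_force: [0.6, -1.3, 0.9]
finger_gap: 94.2
```

```bash
python3 -c "
from h import *
to([440,171,215],0.09)"
```

```text
now 1.1333 [357.6 -96.6 211.7] [ 3.141e+00 -1.000e-03  8.900e-02] F [ 0.6 -1.3  0.9] M [-0.01  0.   -0.03] gap 94.2 q [-0.36 -0.12  1.97  0.    1.3   1.12]
cmd [ 10.597 -25.921  -0.328] [ 0.0003 -0.0008 -0.0007]
```

servo_tool(series=[[10.6,-25.9,-0.3,0,0,0],[10.6,-25.9,-0.3,0,0,0],[10.6,-25.9,-0.3,0,0,0],[10.6,-25.9,-0.3,0,0,0],[10.6,-25.9,-0.3,0,0,0],[10.6,-25.9,-0.3,0,0,0],[10.6,-25.9,-0.3,0,0,0],[10.6,-25.9,-0.3,0,0,0],[10.6,-25.9,-0.3,0,0,0],[10.6,-25.9,-0.3,0,0,0]])

```text
clock: 1.97
eef_pos: [439.7, 168.5, 214.2]
eef_rot: [3.141, 0.001, 0.09]
wrist_force: [-0.6, 1.0, 0.3]
finger_gap: 94.3
```

```bash
python3 -c "
from h import *
to([440,171,215],0.09)
s,c=wrist();crop(c,0,0,560,420,1.4,'w1.png')
c=camera('top');crop(c,190,150,130,100,6,'t2.png')
c=camera('side');crop(c,200,190,110,110,5,'s2.png')
"
```

```text
now 1.9667 [439.7 168.5 214.2] [3.141e+00 1.000e-03 9.000e-02] F [-0.6  1.   0.3] M [ 0.07  0.01 -0.  ] gap 94.3 q [ 0.29  0.12  1.72 -0.    1.3   1.77]
cmd [ 0.054 -0.247 -0.077] [ 0.0002  0.0005 -0.    ]
```

View pics/w1.png

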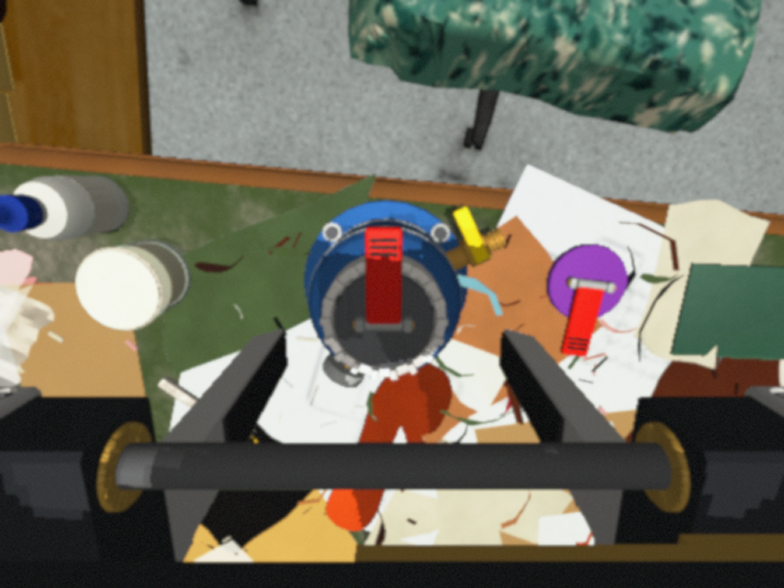

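```bash
python3 -c "
from h import *
s,c=wrist();crop(c,215,140,130,135,5.5,'w2.png')
"
```

```text
(no output)
```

View pics/w2.png

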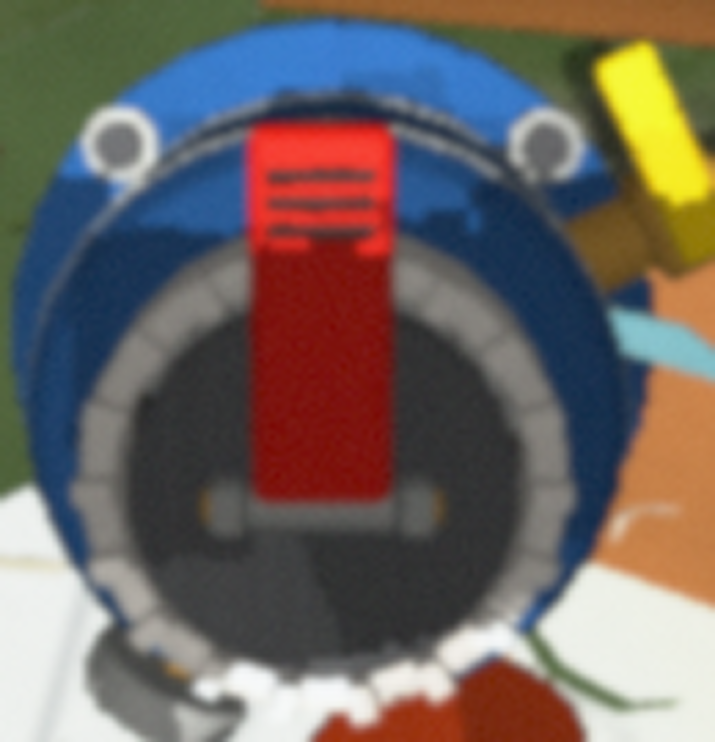

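```bash
python3 -c "
from h import *
s,c=wrist();f=lambda u,v,z:ray(c,215+u/5.5,140+v/5.5,z).round(1)
print('pinL',f(203,505,114.5),'pinR',f(442,508,114.5),'tipL',f(248,124,118.5),'tipR',f(394,126,118.5),'baseL',f(252,498,118.5),'R',f(392,498,118.5))
# collar outer circle at 109.5
P=[f(73,490,109.5)[:2],f(575,490,109.5)[:2],f(82,405,109.5)[:2],f(565,405,109.5)[:2],f(200,695,109.5)[:2],f(140,310,109.5)[:2],f(505,310,109.5)[:2]]
P=np.array(P);A=np.c_[2*P,np.ones(len(P))];x=np.linalg.lstsq(A,(P**2).sum(1),rcond=None)[0];print(x[:2],np.sqrt(x[2]+x[:2]@x[:2]))
to([470.8,175,160],0.09)
"
```

```text
pinL [413.7 192.9 114.5] pinR [416.8 151.5 114.5] tipL [480.6 189.6 118.5] tipR [482.4 166.1 118.5] baseL [417.1 184.3 118.5] R [419.2 160.5 118.5]
[416.37197995 172.20225843] 44.85136713849573
now 2.2167 [440.  168.1 214.7] [-3.142 -0.     0.088] F [-0.2 -0.3  0.5] M [ 0.06  0.02 -0.03] gap 94.1 q [ 0.29  0.11  1.72 -0.    1.3   1.77]
cmd [ 3.129 -0.414  5.467] [-0.0001 -0.0005 -0.0015]
```

servo_tool(series=[[3.2,-0.5,3,0,0,0.008],[3.2,-0.5,6,0,0,0.008],[3.2,-0.5,9,0,0,0.008],[3.2,-0.5,11.4,0,0,0.008],[3.2,-0.5,11.4,0,0,0.008],[3.2,-0.5,11.4,0,0,0.008],[3.2,-0.5,11.4,0,0,0.008],[3.2,-0.5,11.4,0,0,0.008],[3.2,-0.5,11.4,0,0,0.008],[3.2,-0.5,11.4,0,0,0.008]], gripper=5, grip_force=8)

```text
clock: 3.05
eef_pos: [471.8, 176.9, 101.5]
eef_rot: [-3.141, -0.002, 0.082]
wrist_force: [1.4, -0.6, -0.1]
finger_gap: 49.8
```

```bash
python3 -c "
from h import *
to([471.8,176.4,95.7],0.08)
s,c=wrist();crop(c,140,130,280,200,2.8,'w3.png')
"
```

```text
now 3.05 [471.8 176.9 101.5] [-3.141e+00 -2.000e-03  8.200e-02] F [ 1.4 -0.6 -0.1] M [ 0.04  0.03 -0.03] gap 49.8 q [0.29 0.31 1.76 0.   1.06 1.77]
cmd [-0.005  0.046  0.581] [-0.0004 -0.0018  0.0018]
```

View pics/w3.png

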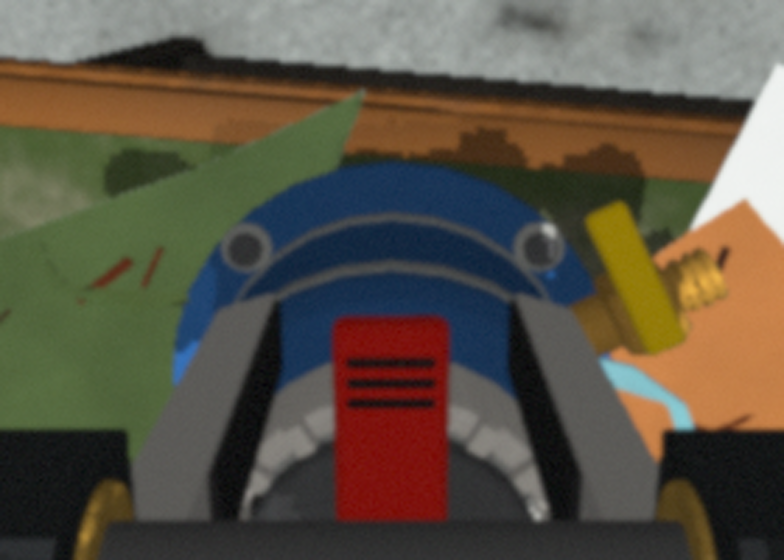

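servo_tool(series=[[0,0,0.6,0,0,0],[0,0,0.6,0,0,0],[0,0,0.6,0,0,0],[0,0,0.6,0,0,0],[0,0,0.6,0,0,0],[0,0,0.6,0,0,0],[0,0,0.6,0,0,0],[0,0,0.6,0,0,0],[0,0,0.6,0,0,0],[0,0,0.6,0,0,0]], gripper=0, grip_force=8)

```text
clock: 3.93
eef_pos: [471.4, 176.8, 94.4]
eef_rot: [-3.141, -0.0, 0.082]
wrist_force: [-0.3, 1.7, -2.7]
finger_gap: 24.2
```

```bash
python3 -c "
from h import *
to([471.8,176.4,95.7],0.08)
a=np.linspace(0,np.pi/2,21)
for t in a: print((5.7*(np.cos(t)-1)).round(2),(-5.7*np.sin(t)).round(2), t.round(3))
"
```

```text
now 3.9333 [471.4 176.8  94.4] [-3.141 -0.     0.082] F [-0.3  1.7 -2.7] M [ 0.45 -0.1  -0.07] gap 24.2 q [0.29 0.32 1.77 0.   1.05 1.77]
cmd [ 0.038  0.046 -0.128] [-0.0002 -0.0001  0.0018]
0.0 -0.0 0.0
-0.02 -0.45 0.079
-0.07 -0.89 0.157
-0.16 -1.33 0.236
-0.28 -1.76 0.314
-0.43 -2.18 0.393
-0.62 -2.59 0.471
-0.84 -2.98 0.55
-1.09 -3.35 0.628
-1.37 -3.7 0.707
-1.67 -4.03 0.785
-2.0 -4.33 0.864
-2.35 -4.61 0.942
-2.72 -4.86 1.021
-3.11 -5.08 1.1
-3.52 -5.27 1.178
-3.94 -5.42 1.257
-4.37 -5.54 1.335
-4.81 -5.63 1.414
-5.25 -5.68 1.492
-5.7 -5.7 1.571
```

servo_tool(series=[[-0.02,0,-0.45,0,0,0],[-0.07,0,-0.89,0,0,0],[-0.16,0,-1.33,0,0,0],[-0.28,0,-1.76,0,0,0],[-0.43,0,-2.18,0,0,0],[-0.62,0,-2.59,0,0,0],[-0.84,0,-2.98,0,0,0],[-1.09,0,-3.35,0,0,0],[-1.37,0,-3.7,0,0,0],[-1.67,0,-4.03,0,0,0]])

```text
clock: 4.77
eef_pos: [454.7, 175.4, 135.3]
eef_rot: [-3.141, -0.001, 0.082]
wrist_force: [1.4, 3.0, -1.5]
finger_gap: 23.6
```

```bash
python3 -c "
from h import *
to([455,176.4,135],0.08)
s,c=wrist();crop(c,140,130,280,200,2.8,'w4.png')
c=camera('side');crop(c,200,190,110,110,5,'s4.png')
"
```

```text
now 4.7667 [454.7 175.4 135.3] [-3.141e+00 -1.000e-03  8.200e-02] F [ 1.4  3.  -1.5] M [ 0.64 -0.44 -0.06] gap 23.6 q [0.29 0.23 1.78 0.   1.13 1.78]
cmd [ 0.042 -0.095  0.025] [-0.0002 -0.0007  0.0017]
```

View pics/w4.png

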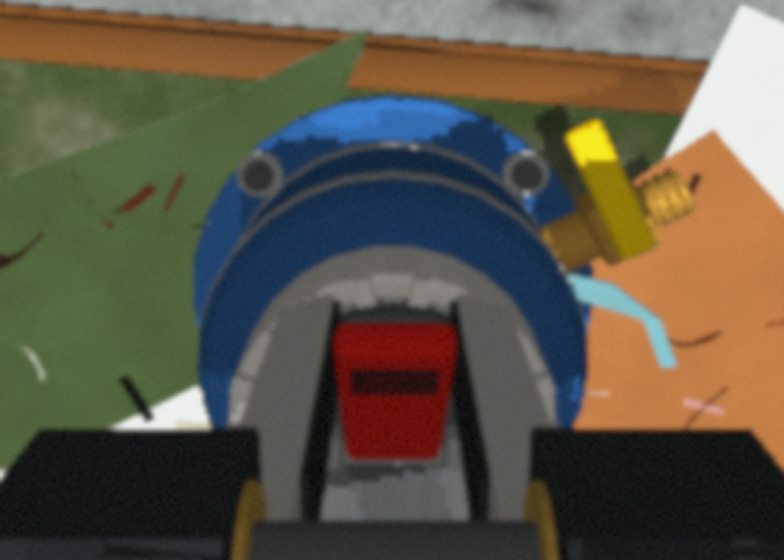

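View pics/s4.png

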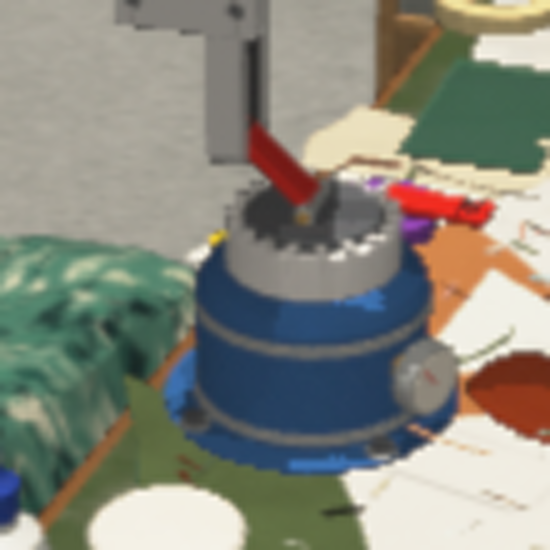

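servo_tool(series=[[-0.33,0,-0.3,0,0,0],[-0.68,0,-0.58,0,0,0],[-1.05,0,-0.83,0,0,0],[-1.44,0,-1.05,0,0,0],[-1.85,0,-1.24,0,0,0],[-2.27,0,-1.39,0,0,0],[-2.7,0,-1.51,0,0,0],[-3.14,0,-1.6,0,0,0],[-3.58,0,-1.65,0,0,0],[-4.05,0,-1.67,0,0,0]])

```text
clock: 5.7
eef_pos: [414.1, 172.1, 151.7]
eef_rot: [-3.141, -0.001, 0.082]
wrist_force: [3.6, 3.6, 2.3]
finger_gap: 24.1
```

```bash
python3 -c "
from h import *
to([415,171.8,152.5],0.08)
s,c=wrist();crop(c,140,130,280,200,2.8,'w5.png')
c=camera('side');crop(c,200,190,110,110,5,'s5.png')
"
```

```text
now 5.7 [414.1 172.1 151.7] [-3.141e+00 -1.000e-03  8.200e-02] F [3.6 3.6 2.3] M [ 0.81 -0.58 -0.08] gap 24.1 q [0.31 0.13 1.86 0.   1.15 1.8 ]
cmd [ 0.091  0.037 -0.081] [-0.0001 -0.0005  0.0019]
```

View pics/w5.png

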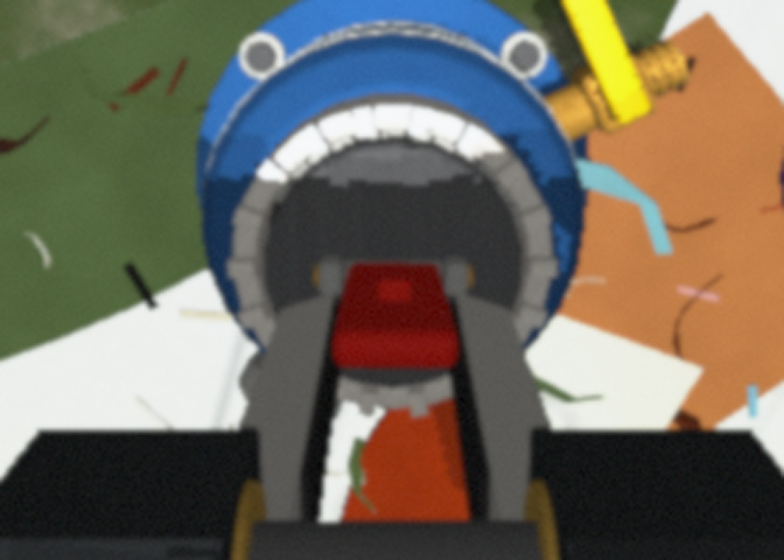

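View pics/s5.png

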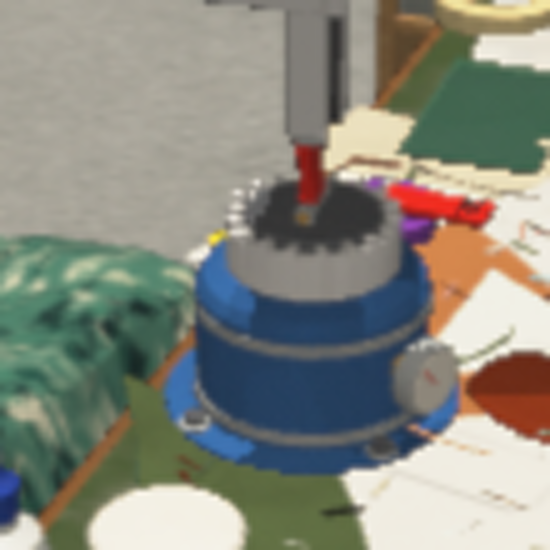

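servo_tool(series=[[0.05,-0.05,0,0,0,0],[0.05,-0.05,0,0,0,0],[0.05,-0.05,0,0,0,0],[0.05,-0.05,0,0,0,0],[0.05,-0.05,0,0,0,0],[0.05,-0.05,0,0,0,0],[0.05,-0.05,0,0,0,0],[0.05,-0.05,0,0,0,0],[0.05,-0.05,0,0,0,0],[0.05,-0.05,0,0,0,0]], grip_force=35)

```text
clock: 6.63
eef_pos: [414.4, 172.4, 151.4]
eef_rot: [3.141, 0.002, 0.082]
wrist_force: [-2.5, 1.8, 6.7]
finger_gap: 23.7
```

```bash
python3 -c "
from h import *
to([415,171.8,152.5],0.08)
"
```

```text
now 6.6333 [414.4 172.4 151.4] [3.141e+00 2.000e-03 8.200e-02] F [-2.5  1.8  6.7] M [0.3  0.61 0.01] gap 23.7 q [ 0.31  0.13  1.86 -0.    1.15  1.8 ]
cmd [ 0.059  0.062 -0.11 ] [0.0006 0.0016 0.0019]
```

servo_tool(series=[[-0.02,-0.04,-0.05,0,0,-0.03],[-0.02,-0.04,-0.08,0,0,-0.06],[-0.02,-0.04,-0.08,0,0,-0.09],[-0.02,-0.04,-0.08,0,0,-0.12],[-0.02,-0.04,-0.08,0,0,-0.15],[-0.02,-0.04,-0.08,0,0,-0.15],[-0.02,-0.04,-0.08,0,0,-0.15],[-0.02,-0.04,-0.08,0,0,-0.15],[-0.02,-0.04,-0.08,0,0,-0.15],[-0.02,-0.04,-0.08,0,0,-0.15]])

```text
clock: 7.47
eef_pos: [414.1, 172.6, 151.8]
eef_rot: [3.141, 0.002, 0.231]
wrist_force: [-1.2, -2.9, -3.3]
finger_gap: 23.5
```

```bash
python3 -c "
from h import *
to([415,171.8,152.5],0.08)
s,c=wrist();crop(c,140,130,280,200,2.8,'w6.png')
"
```

```text
now 7.4667 [414.1 172.6 151.8] [3.141e+00 2.000e-03 2.310e-01] F [-1.2 -2.9 -3.3] M [-0.79  0.39 -0.05] gap 23.5 q [ 0.31  0.13  1.86 -0.    1.15  1.65]
cmd [ 0.064  0.101 -0.074] [0.0007 0.0016 0.1513]
```

View pics/w6.png

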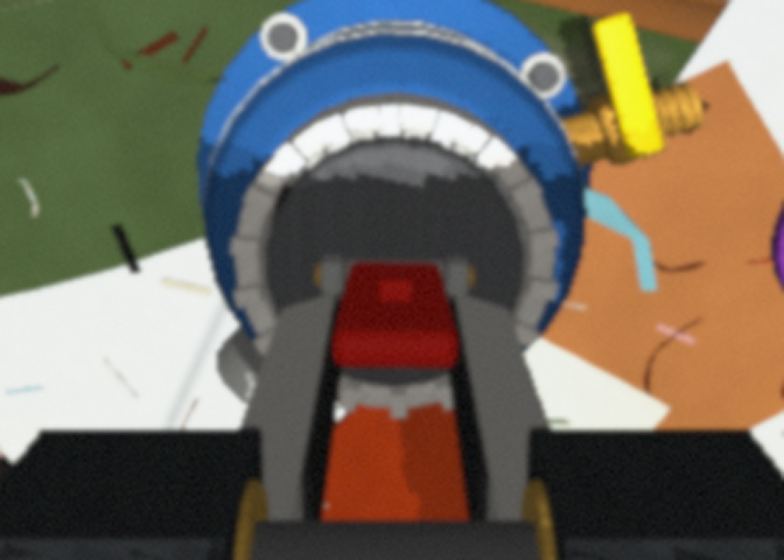

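servo_tool(series=[[0,0.03,0,0,0,-0.05],[0,0.03,0,0,0,-0.1],[0,0.03,0,0,0,-0.15],[0,0.03,0,0,0,-0.2],[0,0.03,0,0,0,-0.25],[0,0.03,0,0,0,-0.28],[0,0.03,0,0,0,-0.3],[0,0.03,0,0,0,-0.3],[0,0.03,0,0,0,-0.3],[0,0.03,0,0,0,-0.3]])

```text
clock: 8.35
eef_pos: [414.4, 172.6, 151.9]
eef_rot: [-3.141, 0.001, 0.531]
wrist_force: [0.5, -1.2, -10.6]
finger_gap: 23.5
```

```bash
python3 -c "
from h import *
to([415,171.8,152.5],0.08)
"
```

```text
now 8.35 [414.4 172.6 151.9] [-3.141e+00  1.000e-03  5.310e-01] F [  0.5  -1.2 -10.6] M [-0.24 -0.   -0.15] gap 23.5 q [0.31 0.13 1.86 0.   1.15 1.35]
cmd [ 0.005  0.101 -0.064] [-0.      0.0007  0.4509]
```

servo_tool(series=[[0,0,0.05,0,0,-0.01],[0,0,0.05,0,0,-0.02],[0,0,0.05,0,0,-0.03],[0,0,0.05,0,0,-0.04],[0,0,0.05,0,0,-0.05],[0,0,0.05,0,0,-0.06],[0,0,0.05,0,0,-0.06],[0,0,0.05,0,0,-0.06],[0,0,0.05,0,0,-0.06],[0,0,0.05,0,0,-0.06]])

```text
clock: 9.18
eef_pos: [414.7, 172.7, 151.7]
eef_rot: [-3.142, -0.0, 0.592]
wrist_force: [-0.6, -0.6, -3.2]
finger_gap: 23.2
```

```bash
python3 -c "
from h import *
to([415,171.8,152.5],0.08)
"
```

```text
now 9.1833 [414.7 172.7 151.7] [-3.142 -0.     0.592] F [-0.6 -0.6 -3.2] M [-0.26  0.21 -0.19] gap 23.2 q [0.31 0.13 1.86 0.   1.15 1.29]
cmd [-0.025  0.096 -0.075] [-0.000e+00 -1.000e-04  5.118e-01]
```

Pull is 3 N and lateral forces are small, so I'll continue in steps of 0.05.

servo_tool(series=[[0,0,0,0,0,-0.01],[0,0,0,0,0,-0.02],[0,0,0,0,0,-0.03],[0,0,0,0,0,-0.04],[0,0,0,0,0,-0.05],[0,0,0,0,0,-0.05],[0,0,0,0,0,-0.05],[0,0,0,0,0,-0.05],[0,0,0,0,0,-0.05],[0,0,0,0,0,-0.05]])

```text
clock: 10.02
eef_pos: [414.7, 172.7, 151.8]
eef_rot: [3.141, -0.0, 0.642]
wrist_force: [0.7, -0.9, -4.6]
finger_gap: 23.2
```

servo_tool(series=[[0,0,0,0,0,-0.01],[0,0,0,0,0,-0.02],[0,0,0,0,0,-0.03],[0,0,0,0,0,-0.04],[0,0,0,0,0,-0.05],[0,0,0,0,0,-0.05],[0,0,0,0,0,-0.05],[0,0,0,0,0,-0.05],[0,0,0,0,0,-0.05],[0,0,0,0,0,-0.05]])

```text
clock: 10.85
eef_pos: [414.7, 172.7, 151.8]
eef_rot: [3.142, -0.0, 0.692]
wrist_force: [-0.2, -0.0, -3.4]
finger_gap: 23.5
```

servo_tool(series=[[0,0,0,0,0,-0.01],[0,0,0,0,0,-0.02],[0,0,0,0,0,-0.03],[0,0,0,0,0,-0.04],[0,0,0,0,0,-0.05],[0,0,0,0,0,-0.05],[0,0,0,0,0,-0.05],[0,0,0,0,0,-0.05],[0,0,0,0,0,-0.05],[0,0,0,0,0,-0.05]])

```text
clock: 11.68
eef_pos: [414.7, 172.7, 151.7]
eef_rot: [3.142, -0.0, 0.742]
wrist_force: [0.5, -0.3, -2.2]
finger_gap: 23.7
```

```bash
python3 -c "
from h import *
to([415,171.8,152.5],0.08)
"
```

```text
now 11.6833 [414.7 172.7 151.7] [ 3.142 -0.     0.742] F [ 0.5 -0.3 -2.2] M [-0.26 -0.21 -0.15] gap 23.7 q [ 0.31  0.13  1.86 -0.    1.15  1.14]
cmd [-0.035  0.09  -0.077] [ 0.     -0.      0.6618]
```

servo_tool(series=[[0,0,-0.01,0,0,-0.01],[0,0,-0.01,0,0,-0.02],[0,0,-0.01,0,0,-0.03],[0,0,-0.01,0,0,-0.04],[0,0,-0.01,0,0,-0.05],[0,0,-0.01,0,0,-0.05],[0,0,-0.01,0,0,-0.05],[0,0,-0.01,0,0,-0.05],[0,0,-0.01,0,0,-0.05],[0,0,-0.01,0,0,-0.05]])

```text
clock: 12.52
eef_pos: [414.6, 172.7, 151.8]
eef_rot: [-3.142, 0.0, 0.792]
wrist_force: [1.1, -0.5, -4.0]
finger_gap: 23.8
```

servo_tool(series=[[0,0,0,0,0,-0.01],[0,0,0,0,0,-0.02],[0,0,0,0,0,-0.03],[0,0,0,0,0,-0.04],[0,0,0,0,0,-0.05],[0,0,0,0,0,-0.05],[0,0,0,0,0,-0.05],[0,0,0,0,0,-0.05],[0,0,0,0,0,-0.05],[0,0,0,0,0,-0.05]])

```text
clock: 13.35
eef_pos: [414.6, 172.7, 151.8]
eef_rot: [-3.142, 0.0, 0.842]
wrist_force: [0.7, -0.0, -6.2]
finger_gap: 23.3
```

servo_tool(series=[[0,0,0,0,0,-0.01],[0,0,0,0,0,-0.02],[0,0,0,0,0,-0.03],[0,0,0,0,0,-0.04],[0,0,0,0,0,-0.05],[0,0,0,0,0,-0.05],[0,0,0,0,0,-0.05],[0,0,0,0,0,-0.05],[0,0,0,0,0,-0.05],[0,0,0,0,0,-0.05]])

```text
clock: 14.18
eef_pos: [414.6, 172.7, 151.8]
eef_rot: [-3.142, 0.0, 0.892]
wrist_force: [1.5, -0.3, -6.1]
finger_gap: 23.5
```

servo_tool(series=[[0,0,0,0,0,-0.01],[0,0,0,0,0,-0.02],[0,0,0,0,0,-0.03],[0,0,0,0,0,-0.04],[0,0,0,0,0,-0.05],[0,0,0,0,0,-0.05],[0,0,0,0,0,-0.05],[0,0,0,0,0,-0.05],[0,0,0,0,0,-0.05],[0,0,0,0,0,-0.05]])

```text
clock: 15.02
eef_pos: [414.6, 172.7, 151.8]
eef_rot: [3.142, 0.0, 0.942]
wrist_force: [1.2, -0.8, -6.5]
finger_gap: 23.5
```

```bash
python3 -c "
from h import *
to([415,171.8,152.5],0.08)
s,c=wrist();crop(c,140,130,280,200,2.8,'w7.png')
"
```

```text
now 15.0167 [414.6 172.7 151.8] [3.142 0.    0.942] F [ 1.2 -0.8 -6.5] M [-0.22 -0.21 -0.26] gap 23.5 q [ 0.31  0.13  1.86 -0.    1.15  0.94]
cmd [-0.051  0.082 -0.07 ] [0.     0.     0.8618]
```

View pics/w7.png

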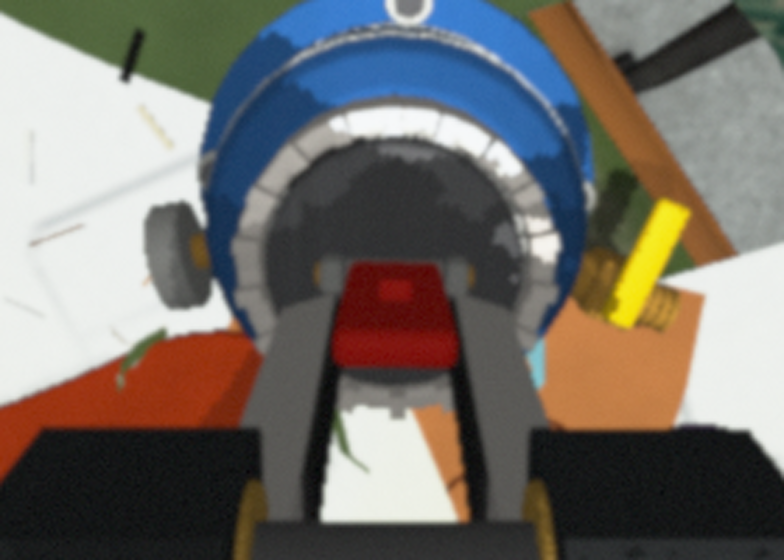

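servo_tool(series=[[0,0,0.02,0,0,-0.01],[0,0,0.02,0,0,-0.02],[0,0,0.02,0,0,-0.03],[0,0,0.02,0,0,-0.04],[0,0,0.02,0,0,-0.05],[0,0,0.02,0,0,-0.05],[0,0,0.02,0,0,-0.05],[0,0,0.02,0,0,-0.05],[0,0,0.02,0,0,-0.05],[0,0,0.02,0,0,-0.05]])

```text
clock: 15.9
eef_pos: [414.7, 172.7, 151.7]
eef_rot: [3.141, -0.0, 0.992]
wrist_force: [0.3, -0.9, -1.5]
finger_gap: 23.6
```

servo_tool(series=[[0,0,-0.01,0,0,-0.01],[0,0,-0.01,0,0,-0.02],[0,0,-0.01,0,0,-0.03],[0,0,-0.01,0,0,-0.04],[0,0,-0.01,0,0,-0.05],[0,0,-0.01,0,0,-0.05],[0,0,-0.01,0,0,-0.05],[0,0,-0.01,0,0,-0.05],[0,0,-0.01,0,0,-0.05],[0,0,-0.01,0,0,-0.05]])

```text
clock: 16.73
eef_pos: [414.7, 172.7, 151.7]
eef_rot: [3.142, -0.0, 1.042]
wrist_force: [0.0, -0.4, -2.2]
finger_gap: 23.7
```

servo_tool(series=[[0,0,-0.01,0,0,-0.01],[0,0,-0.01,0,0,-0.02],[0,0,-0.01,0,0,-0.03],[0,0,-0.01,0,0,-0.04],[0,0,-0.01,0,0,-0.05],[0,0,-0.01,0,0,-0.05],[0,0,-0.01,0,0,-0.05],[0,0,-0.01,0,0,-0.05],[0,0,-0.01,0,0,-0.05],[0,0,-0.01,0,0,-0.05]])

```text
clock: 17.57
eef_pos: [414.6, 172.7, 151.8]
eef_rot: [-3.141, 0.0, 1.092]
wrist_force: [0.6, -1.0, -3.4]
finger_gap: 23.9
```

servo_tool(series=[[0,0,0,0,0,-0.01],[0,0,0,0,0,-0.02],[0,0,0,0,0,-0.03],[0,0,0,0,0,-0.04],[0,0,0,0,0,-0.05],[0,0,0,0,0,-0.05],[0,0,0,0,0,-0.05],[0,0,0,0,0,-0.05],[0,0,0,0,0,-0.05],[0,0,0,0,0,-0.05]])

```text
clock: 18.4
eef_pos: [414.6, 172.7, 151.8]
eef_rot: [-3.141, 0.0, 1.142]
wrist_force: [0.2, -0.4, -4.0]
finger_gap: 23.4
```

servo_tool(series=[[0,0,0,0,0,-0.01],[0,0,0,0,0,-0.02],[0,0,0,0,0,-0.03],[0,0,0,0,0,-0.04],[0,0,0,0,0,-0.05],[0,0,0,0,0,-0.05],[0,0,0,0,0,-0.05],[0,0,0,0,0,-0.05],[0,0,0,0,0,-0.05],[0,0,0,0,0,-0.05]])

```text
clock: 19.23
eef_pos: [414.6, 172.7, 151.8]
eef_rot: [-3.142, -0.0, 1.192]
wrist_force: [0.1, -0.6, -4.2]
finger_gap: 23.3
```

servo_tool(series=[[0,0,0,0,0,-0.01],[0,0,0,0,0,-0.02],[0,0,0,0,0,-0.03],[0,0,0,0,0,-0.04],[0,0,0,0,0,-0.05],[0,0,0,0,0,-0.05],[0,0,0,0,0,-0.05],[0,0,0,0,0,-0.05],[0,0,0,0,0,-0.05],[0,0,0,0,0,-0.05]])

```text
clock: 20.07
eef_pos: [414.7, 172.7, 151.8]
eef_rot: [3.142, -0.0, 1.242]
wrist_force: [0.4, 0.2, -3.9]
finger_gap: 23.6
```

servo_tool(series=[[0,0,0,0,0,-0.01],[0,0,0,0,0,-0.02],[0,0,0,0,0,-0.03],[0,0,0,0,0,-0.04],[0,0,0,0,0,-0.05],[0,0,0,0,0,-0.05],[0,0,0,0,0,-0.05],[0,0,0,0,0,-0.05],[0,0,0,0,0,-0.05],[0,0,0,0,0,-0.05]])

```text
clock: 20.9
eef_pos: [414.7, 172.7, 151.8]
eef_rot: [3.142, -0.0, 1.292]
wrist_force: [-0.2, 0.4, -3.3]
finger_gap: 23.9
```

servo_tool(series=[[0,0,-0.01,0,0,-0.01],[0,0,-0.01,0,0,-0.02],[0,0,-0.01,0,0,-0.03],[0,0,-0.01,0,0,-0.04],[0,0,-0.01,0,0,-0.05],[0,0,-0.01,0,0,-0.05],[0,0,-0.01,0,0,-0.05],[0,0,-0.01,0,0,-0.05],[0,0,-0.01,0,0,-0.05],[0,0,-0.01,0,0,-0.05]])

```text
clock: 21.73
eef_pos: [414.6, 172.7, 151.9]
eef_rot: [-3.142, 0.0, 1.342]
wrist_force: [-0.1, -0.8, -3.9]
finger_gap: 23.6
```

```bash
python3 -c "
from h import *
to([415,171.8,152.5],0.08)
s,c=wrist();crop(c,140,130,280,200,2.8,'w8.png')
c=camera('side');crop(c,200,190,110,110,5,'s8.png')
"
```

```text
now 21.7333 [414.6 172.7 151.9] [-3.142  0.     1.342] F [-0.1 -0.8 -3.9] M [-0.16 -0.17 -0.13] gap 23.6 q [0.31 0.13 1.86 0.   1.15 0.54]
cmd [-0.078  0.056 -0.058] [-0.      0.      1.2617]
```

View pics/w8.png

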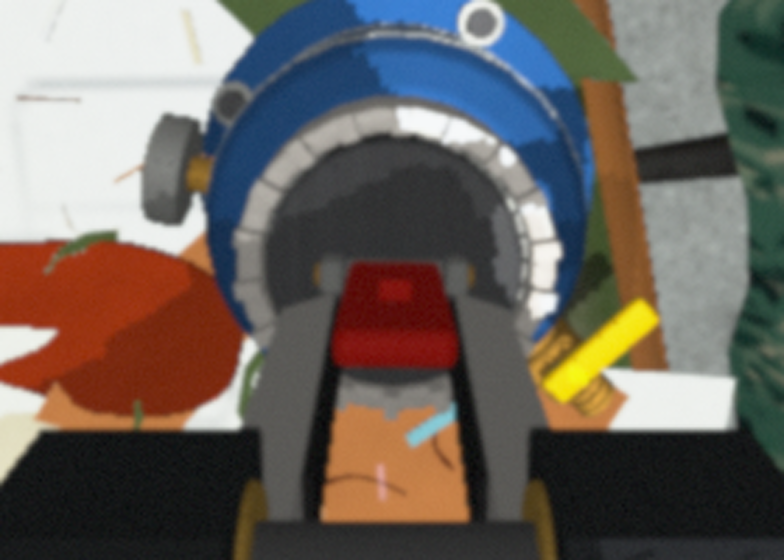

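View pics/s8.png

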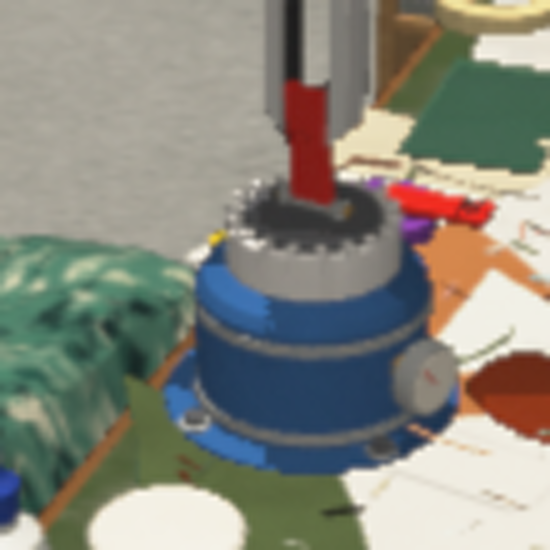

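servo_tool(series=[[0,0,0,0,0,-0.01],[0,0,0,0,0,-0.02],[0,0,0,0,0,-0.03],[0,0,0,0,0,-0.04],[0,0,0,0,0,-0.05],[0,0,0,0,0,-0.05],[0,0,0,0,0,-0.05],[0,0,0,0,0,-0.05],[0,0,0,0,0,-0.05],[0,0,0,0,0,-0.05]])

```text
clock: 22.67
eef_pos: [414.7, 172.7, 152.0]
eef_rot: [3.142, -0.0, 1.392]
wrist_force: [-1.3, -0.4, -1.4]
finger_gap: 23.5
```

servo_tool(series=[[0,0,0,0,0,-0.01],[0,0,0,0,0,-0.02],[0,0,0,0,0,-0.03],[0,0,0,0,0,-0.03],[0,0,0,0,0,-0.03],[0,0,0,0,0,-0.03],[0,0,0,0,0,-0.03],[0,0,0,0,0,-0.03],[0,0,0,0,0,-0.03],[0,0,0,0,0,-0.03]])

```text
clock: 23.5
eef_pos: [414.7, 172.7, 152.0]
eef_rot: [3.141, -0.0, 1.422]
wrist_force: [-1.5, -0.7, 2.0]
finger_gap: 23.5
```

```bash
python3 -c "
from h import *
to([415,171.8,152.5],0.08)
"
```

```text
now 23.5 [414.7 172.7 152. ] [ 3.141 -0.     1.422] F [-1.5 -0.7  2. ] M [-0.12  0.05 -0.08] gap 23.5 q [0.31 0.13 1.86 0.   1.15 0.46]
cmd [-0.088  0.042 -0.052] [ 1.0000e-04 -2.0000e-04  1.3418e+00]
```

servo_tool(series=[[0,0,-0.02,0,0,0],[0,0,-0.04,0,0,0],[0,0,-0.05,0,0,0],[0,0,-0.05,0,0,0],[0,0,-0.05,0,0,0],[0,0,-0.05,0,0,0],[0,0,-0.05,0,0,0],[0,0,-0.05,0,0,0],[0,0,-0.05,0,0,0],[0,0,-0.05,0,0,0]])

```text
clock: 24.33
eef_pos: [414.6, 172.7, 152.3]
eef_rot: [-3.141, 0.0, 1.422]
wrist_force: [0.8, -0.7, -4.1]
finger_gap: 23.6
```

```bash
python3 -c "
from h import *
to([415,171.8,152.5],0.08)
"
```

```text
now 24.3333 [414.6 172.7 152.3] [-3.141  0.     1.422] F [ 0.8 -0.7 -4.1] M [-0.18 -0.22 -0.09] gap 23.6 q [ 0.31  0.13  1.86 -0.    1.15  0.46]
cmd [-0.078  0.055 -0.018] [-1.0000e-04  3.0000e-04  1.3418e+00]
```

servo_tool(series=[[0,0,0,0,0,-0.01],[0,0,0,0,0,-0.02],[0,0,0,0,0,-0.03],[0,0,0,0,0,-0.03],[0,0,0,0,0,-0.03],[0,0,0,0,0,-0.03],[0,0,0,0,0,-0.03],[0,0,0,0,0,-0.03],[0,0,0,0,0,-0.03],[0,0,0,0,0,-0.03]])

```text
clock: 25.17
eef_pos: [414.7, 172.7, 152.5]
eef_rot: [-3.142, -0.0, 1.452]
wrist_force: [-2.2, -0.5, 0.9]
finger_gap: 23.4
```

```bash
python3 -c "
from h import *
to([415,171.8,152.5],0.08)
s,c=wrist();crop(c,140,130,280,200,2.8,'w9.png')
c=camera('side');crop(c,200,190,110,110,5,'s9.png')
"
```

```text
now 25.1667 [414.7 172.7 152.5] [-3.142 -0.     1.452] F [-2.2 -0.5  0.9] M [-0.25  0.4  -0.04] gap 23.4 q [0.31 0.13 1.86 0.   1.15 0.43]
cmd [-0.087  0.046 -0.003] [-1.0000e-04 -1.0000e-04  1.3717e+00]
```

View pics/w9.png

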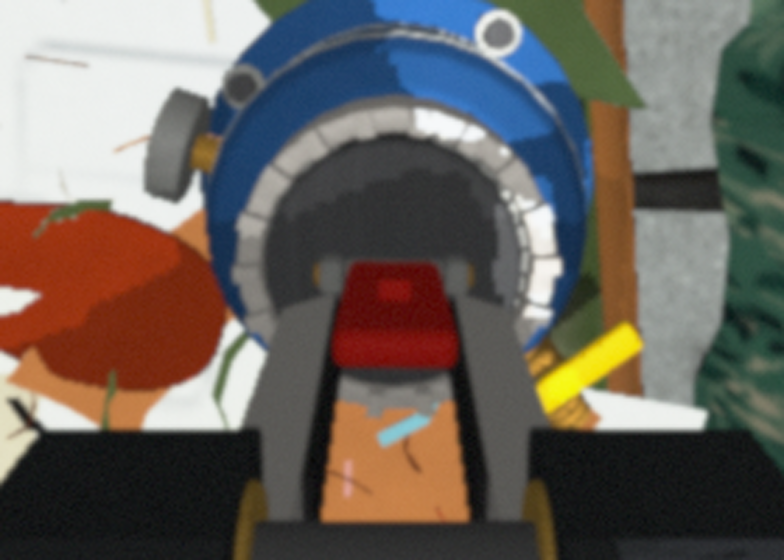

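View pics/s9.png

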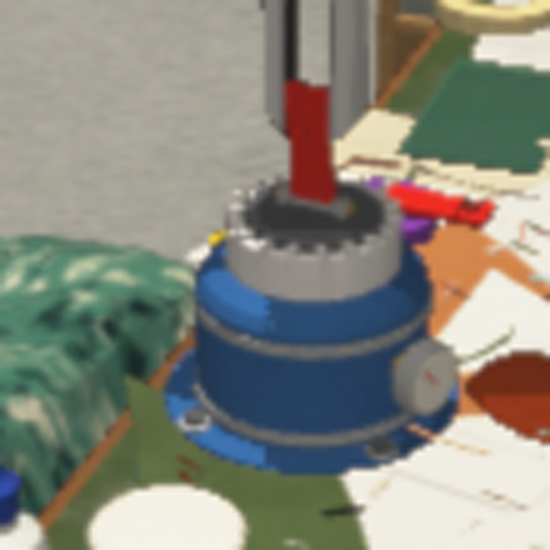

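servo_tool(series=[[0,0,-0.01,0,0,0],[0,0,-0.02,0,0,0],[0,0,-0.03,0,0,0],[0,0,-0.04,0,0,0],[0,0,-0.05,0,0,0],[0,0,-0.06,0,0,0],[0,0,-0.06,0,0,0],[0,0,-0.06,0,0,0],[0,0,-0.06,0,0,0],[0,0,-0.06,0,0,0]])

```text
clock: 26.1
eef_pos: [414.6, 172.6, 152.9]
eef_rot: [-3.141, 0.0, 1.452]
wrist_force: [-1.9, -1.9, -2.7]
finger_gap: 23.6
```

```bash
python3 -c "
from h import *
to([415,171.8,152.5],0.08)
"
```

```text
now 26.1 [414.6 172.6 152.9] [-3.141  0.     1.452] F [-1.9 -1.9 -2.7] M [-0.35  0.28 -0.09] gap 23.6 q [ 0.31  0.13  1.86 -0.    1.15  0.43]
cmd [-0.079  0.053  0.04 ] [-1.0000e-04  3.0000e-04  1.3718e+00]
```

servo_tool(series=[[0,0,-0.01,0,0,0],[0,0,-0.02,0,0,0],[0,0,-0.03,0,0,0],[0,0,-0.04,0,0,0],[0,0,-0.05,0,0,0],[0,0,-0.05,0,0,0],[0,0,-0.05,0,0,0],[0,0,-0.05,0,0,0],[0,0,-0.05,0,0,0],[0,0,-0.05,0,0,0]])

```text
clock: 26.93
eef_pos: [414.5, 172.7, 153.4]
eef_rot: [-3.141, 0.0, 1.452]
wrist_force: [-2.3, -3.4, -5.1]
finger_gap: 23.9
```

```bash
python3 -c "
from h import *
to([415,171.8,152.5],0.08)
"
```

```text
now 26.9333 [414.5 172.7 153.4] [-3.141  0.     1.452] F [-2.3 -3.4 -5.1] M [-0.72  0.47 -0.04] gap 23.9 q [ 0.31  0.13  1.86 -0.    1.16  0.43]
cmd [-0.079  0.056  0.093] [-2.0000e-04  3.0000e-04  1.3718e+00]
```

```bash
python3 -c "
from h import *
s,c=wrist();crop(c,140,130,280,200,2.8,'w10.png')
n=cv2.imread('pics/w10.png')
for r in ('w5','w6','w7','w8','w9'):
  o=cv2.imread('pics/%s.png'%r)
  for nm,(x0,y0,x1,y1) in dict(tab=(320,310,480,385),knL=(300,250,350,300),knR=(440,250,485,300),fingL=(240,300,330,430)).items():
    a=o[y0:y1,x0:x1,2 if nm=='tab' else 1].astype(np.float32);b=n[y0:y1,x0:x1,2 if nm=='tab' else 1].astype(np.float32)
    print(r,nm,np.round(cv2.phaseCorrelate(a,b,cv2.createHanningWindow(a.shape[::-1],cv2.CV_32F)),2))
c=camera('side');crop(c,200,190,110,110,5,'s10.png')
"
```

```text
Traceback (most recent call last):
ValueError: setting an array element with a sequence. The requested array has an inhomogeneous shape after 1 dimensions. The detected shape was (2,) + inhomogeneous part.
```

View pics/w10.png

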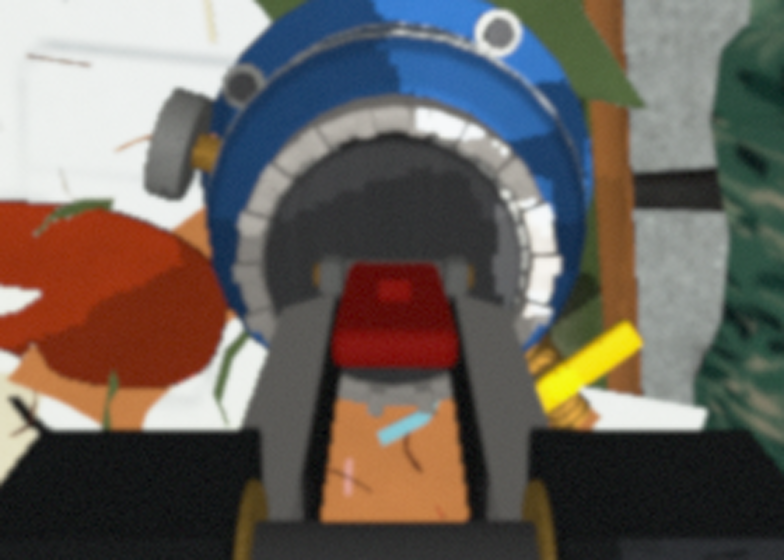

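```bash
python3 -c "
from h import *
n=cv2.imread('pics/w10.png')
for r in ('w5','w6','w7','w8','w9'):
  o=cv2.imread('pics/%s.png'%r)
  for nm,(x0,y0,x1,y1) in dict(tab=(330,320,465,380),tabfar=(340,255,450,310),knL=(310,250,350,300),knR=(440,250,480,300),fingL=(240,300,330,430)).items():
    ch=2 if 'tab' in nm else 1
    a=o[y0:y1,x0:x1,ch];b=n[y0:y1,x0:x1,ch]
    W=np.eye(2,3,dtype=np.float32)
    cc,W=cv2.findTransformECC(a,b,W,cv2.MOTION_TRANSLATION,(3,200,1e-5),None,5)
    print(r,nm,W[:,2].round(2),round(cc,3))
"
```

```text
w5 tab [-0.25 -0.58] 0.996
w5 tabfar [ 0.28 -0.42] 0.988
w5 knL [ 0.28 -0.59] 0.991
w5 knR [0.08 0.1 ] 0.994
w5 fingL [7.56 4.02] 0.779
w6 tab [-0.02 -0.29] 0.992
w6 tabfar [-0.73  0.01] 0.997
w6 knL [-0.88  0.27] 0.986
w6 knR [-0.81  0.09] 0.995
w6 fingL [  6.81 -25.35] 0.77
w7 tab [-0.05 -0.28] 0.993
w7 tabfar [-0.66  0.21] 0.987
w7 knL [-0.6   1.08] 0.996
w7 knR [-0.55  0.  ] 0.978Traceback (most recent call last):
  File "<string>", line 10, in <module>
    cc,W=cv2.findTransformECC(a,b,W,cv2.MOTION_TRANSLATION,(3,200,1e-5),None,5)
         ~~~~~~~~~~~~~~~~~~~~^^^^^^^^^^^^^^^^^^^^^^^^^^^^^^^^^^^^^^^^^^^^^^^^^^
cv2.error: OpenCV(4.12.0) /io/opencv/modules/video/src/ecc.cpp:589: error: (-7:Iterations do not converge) The algorithm stopped before its convergence. The correlation is going to be minimized. Images may be uncorrelated or non-overlapped in function 'findTransformECC'
```

```bash
python3 -c "
from h import *
c=camera('side');crop(c,200,190,110,110,5,'s10.png')
a=cv2.imread('pics/s8.png');b=cv2.imread('pics/s10.png')
crop(c,235,215,60,45,12,'s10z.png')
for nm,(x0,y0,x1,y1) in dict(base=(285,140,345,215),collar=(225,220,405,300)).items():
    W=np.eye(2,3,dtype=np.float32)
    cc,W=cv2.findTransformECC(a[y0:y1,x0:x1,1],b[y0:y1,x0:x1,1],W,cv2.MOTION_TRANSLATION,(3,200,1e-5),None,5);print(nm,W[:,2].round(2),cc)
cv2.imwrite('pics/cmp.png',np.hstack([cv2.resize(x[150:250,215:415],None,fx=2,fy=2.5) for x in (a,b)]))
"
```

```text
base [ 0.35 -1.35] 0.974938652862036
collar [-0.02 -0.12] 0.9935244097076066
```

View pics/cmp.png

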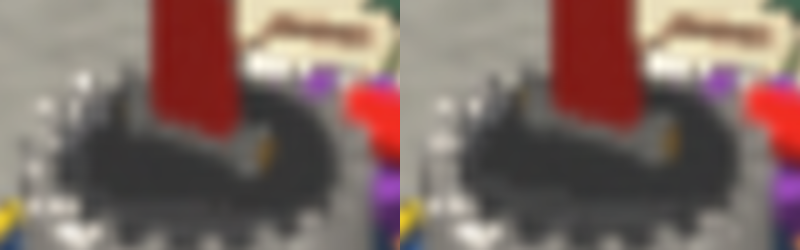

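servo_tool(series=[[-0.03,-0.025,-0.01,0,0,0],[-0.03,-0.025,-0.02,0,0,0],[-0.03,-0.025,-0.03,0,0,0],[-0.03,-0.025,-0.04,0,0,0],[-0.03,-0.025,-0.05,0,0,0],[-0.03,-0.025,-0.06,0,0,0],[-0.03,-0.025,-0.07,0,0,0],[-0.03,-0.025,-0.08,0,0,0],[-0.03,-0.025,-0.08,0,0,0],[-0.03,-0.025,-0.08,0,0,0]])

```text
clock: 27.87
eef_pos: [414.3, 172.3, 154.2]
eef_rot: [-3.141, 0.0, 1.452]
wrist_force: [-1.7, -4.0, -8.4]
finger_gap: 23.6
```

```bash
python3 -c "
from h import *
to([415,171.8,152.5],0.08)
"
```

```text
now 27.8667 [414.3 172.3 154.2] [-3.141  0.     1.452] F [-1.7 -4.  -8.4] M [-0.96  0.12 -0.01] gap 23.6 q [ 0.31  0.13  1.86 -0.    1.16  0.43]
cmd [-0.046  0.077  0.17 ] [-0.0000e+00  3.0000e-04  1.3718e+00]
```

```bash
python3 -c "
from h import *
c=camera('side');crop(c,200,190,110,110,5,'s11.png')
a=cv2.imread('pics/s8.png');b=cv2.imread('pics/s11.png');b0=cv2.imread('pics/s10.png')
cv2.imwrite('pics/cmp2.png',np.hstack([cv2.resize(x[60:250,255:375],None,fx=2.2,fy=3,interpolation=cv2.INTER_CUBIC) for x in (a,b0,b)]))
print(proj(c,[415,172,110]),proj(c,[415,172,113]))
"
```

```text
[262.24475731 231.56609696] [262.2504345  230.48915389]
```

View pics/cmp2.png

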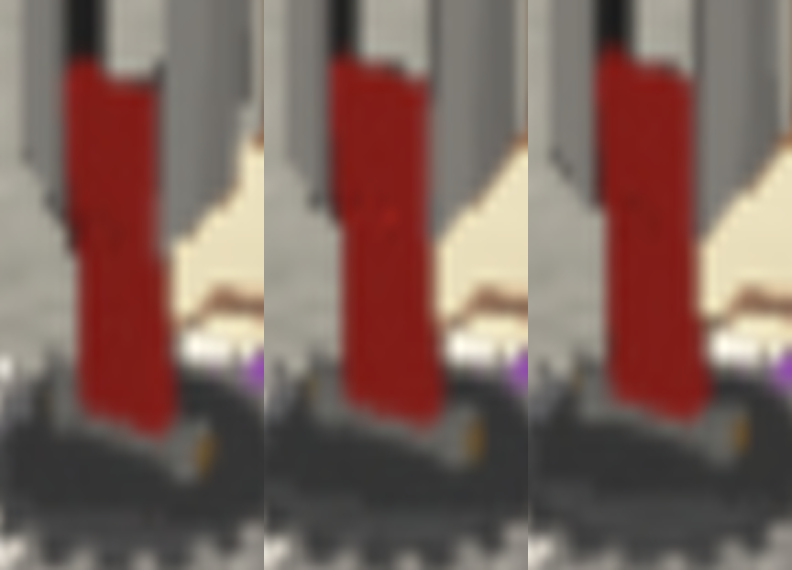

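servo_tool(series=[[-0.02,-0.01,0,0,0,0],[-0.04,-0.02,0,0,0,0],[-0.05,-0.02,0,0,0,0],[-0.05,-0.02,0,0,0,0],[-0.05,-0.02,0,0,0,0],[-0.05,-0.02,0,0,0,0],[-0.05,-0.02,0,0,0,0],[-0.05,-0.02,0,0,0,0],[-0.05,-0.02,0,0,0,0],[-0.05,-0.02,0,0,0,0]])

```text
clock: 28.75
eef_pos: [414.2, 172.0, 154.4]
eef_rot: [3.141, -0.0, 1.452]
wrist_force: [-0.6, -3.9, -5.9]
finger_gap: 24.1
```

```bash
python3 -c "
from h import *
to([415,171.8,152.5],0.08)
"
```

```text
now 28.75 [414.2 172.  154.4] [ 3.141 -0.     1.452] F [-0.6 -3.9 -5.9] M [-0.77 -0.01 -0.09] gap 24.1 q [ 0.31  0.13  1.86 -0.    1.16  0.43]
cmd [-0.008  0.085  0.187] [ 1.0000e-04 -2.0000e-04  1.3718e+00]
```

servo_tool(series=[[-0.02,0,-0.01,0,0,0],[-0.04,0,-0.02,0,0,0],[-0.05,0,-0.03,0,0,0],[-0.05,0,-0.04,0,0,0],[-0.05,0,-0.05,0,0,0],[-0.05,0,-0.06,0,0,0],[-0.05,0,-0.06,0,0,0],[-0.05,0,-0.06,0,0,0],[-0.05,0,-0.06,0,0,0],[-0.05,0,-0.06,0,0,0]])

```text
clock: 29.58
eef_pos: [414.0, 171.4, 154.9]
eef_rot: [-3.142, 0.0, 1.452]
wrist_force: [0.1, -3.4, -7.2]
finger_gap: 23.6
```

```bash
python3 -c "
from h import *
to([415,171.8,152.5],0.08)
c=camera('side');crop(c,200,190,110,110,5,'s12.png')
a=cv2.imread('pics/s11.png');b=cv2.imread('pics/s12.png')
cv2.imwrite('pics/cmp3.png',np.hstack([cv2.resize(x[60:250,215:405],None,fx=2.1,fy=3,interpolation=cv2.INTER_CUBIC) for x in (a,b)]))
"
```

```text
now 29.5833 [414.  171.4 154.9] [-3.142  0.     1.452] F [ 0.1 -3.4 -7.2] M [-0.73 -0.19 -0.01] gap 23.6 q [ 0.31  0.13  1.86 -0.    1.16  0.43]
cmd [0.049 0.091 0.237] [0.0000e+00 1.0000e-04 1.3718e+00]
```

View pics/cmp3.png

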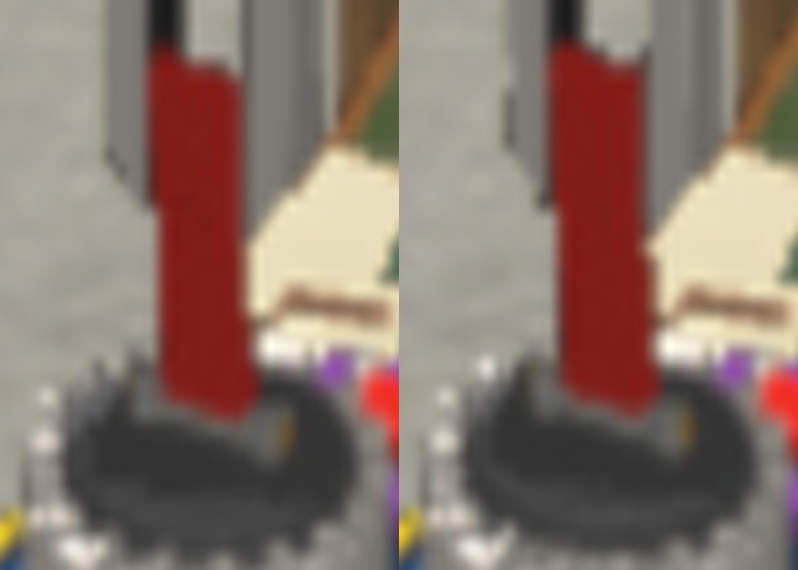

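servo_tool(series=[[-0.02,0,0,0,0,0.01],[-0.03,0,0,0,0,0.02],[-0.03,0,0,0,0,0.02],[-0.03,0,0,0,0,0.02],[-0.03,0,0,0,0,0.02],[-0.03,0,0,0,0,0.02],[-0.03,0,0,0,0,0.02],[-0.03,0,0,0,0,0.02],[-0.03,0,0,0,0,0.02],[-0.03,0,0,0,0,0.02]])

```text
clock: 30.47
eef_pos: [414.1, 171.2, 155.0]
eef_rot: [3.141, -0.0, 1.432]
wrist_force: [0.2, -2.7, -6.5]
finger_gap: 23.2
```

```bash
python3 -c "
from h import *
to([415,171.8,152.5],0.08)
"
```

```text
now 30.4667 [414.1 171.2 155. ] [ 3.141 -0.     1.432] F [ 0.2 -2.7 -6.5] M [-0.56 -0.24  0.1 ] gap 23.2 q [0.31 0.12 1.86 0.   1.16 0.45]
cmd [0.074 0.082 0.248] [ 1.0000e-04 -3.0000e-04  1.3518e+00]
```

servo_tool(series=[[-0.02,0,-0.01,0,0,-0.01],[-0.03,0,-0.02,0,0,-0.01],[-0.04,0,-0.03,0,0,-0.01],[-0.04,0,-0.04,0,0,-0.01],[-0.04,0,-0.05,0,0,-0.01],[-0.04,0,-0.06,0,0,-0.01],[-0.04,0,-0.07,0,0,-0.01],[-0.04,0,-0.08,0,0,-0.01],[-0.04,0,-0.08,0,0,-0.01],[-0.04,0,-0.08,0,0,-0.01]])

```text
clock: 31.3
eef_pos: [413.9, 170.7, 155.6]
eef_rot: [-3.141, 0.0, 1.442]
wrist_force: [1.2, -3.6, -8.1]
finger_gap: 23.6
```

```bash
python3 -c "
from h import *
to([415,171.8,152.5],0.08)
"
```

```text
now 31.3 [413.9 170.7 155.6] [-3.141  0.     1.442] F [ 1.2 -3.6 -8.1] M [-0.7 -0.4  0. ] gap 23.6 q [ 0.31  0.12  1.86 -0.    1.16  0.44]
cmd [0.124 0.091 0.315] [0.0000e+00 2.0000e-04 1.3618e+00]
```

```bash
python3 -c "
from h import *
s,c=wrist();crop(c,200,150,160,120,5,'w13.png')
c=camera('side');crop(c,230,205,70,60,10,'s13.png')
"
```

```text
(no output)
```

View pics/w13.png

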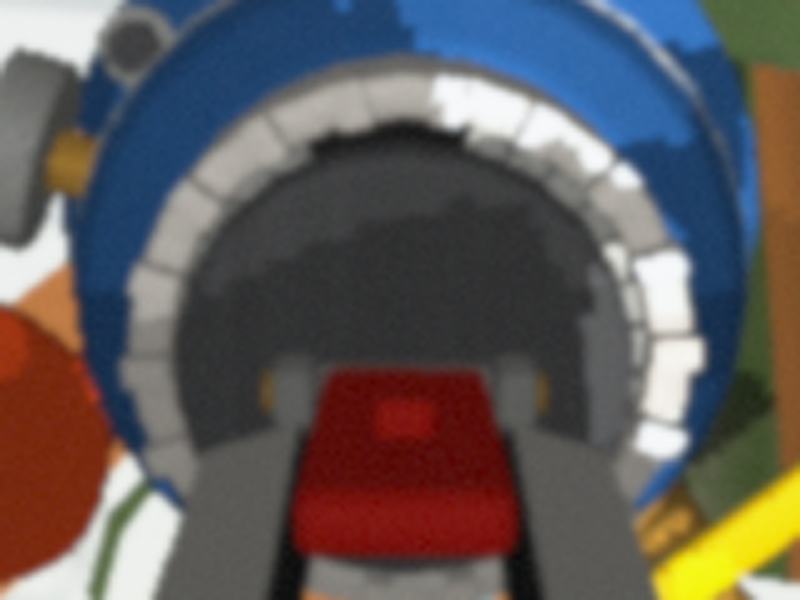

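View pics/s13.png

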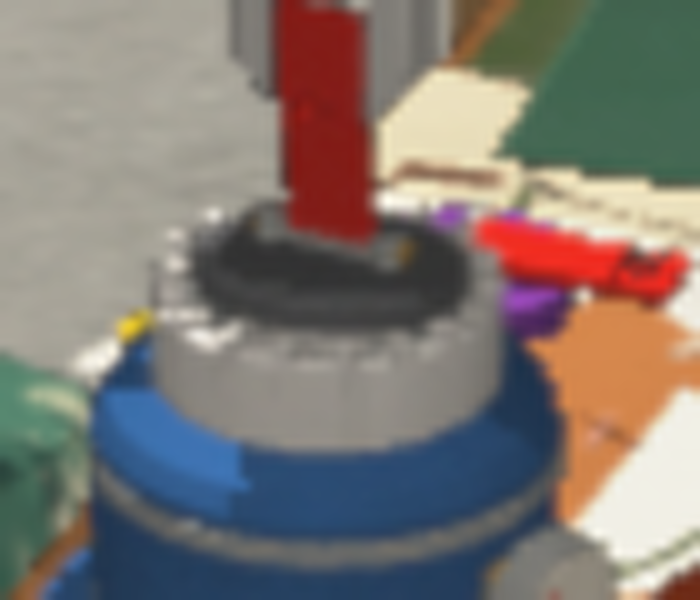

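servo_tool(series=[[0.02,0.02,0,0,0,0],[0.04,0.04,0,0,0,0],[0.06,0.06,0,0,0,0],[0.08,0.08,0,0,0,0],[0.1,0.08,0,0,0,0],[0.1,0.08,0,0,0,0],[0.1,0.08,0,0,0,0],[0.1,0.08,0,0,0,0],[0.1,0.08,0,0,0,0],[0.1,0.08,0,0,0,0]])

```text
clock: 32.23
eef_pos: [414.5, 171.4, 155.6]
eef_rot: [-3.14, 0.001, 1.442]
wrist_force: [-2.1, -5.3, -7.1]
finger_gap: 23.3
```

```bash
python3 -c "
from h import *
to([415,171.8,152.5],0.08)
s,c=wrist();crop(c,200,150,160,120,5,'w14.png')
"
```

```text
now 32.2333 [414.5 171.4 155.6] [-3.140e+00  1.000e-03  1.442e+00] F [-2.1 -5.3 -7.1] M [-1.37  0.4   0.06] gap 23.3 q [ 0.31  0.13  1.85 -0.    1.16  0.44]
cmd [0.045 0.046 0.306] [-3.0000e-04  1.5000e-03  1.3618e+00]
```

View pics/w14.png

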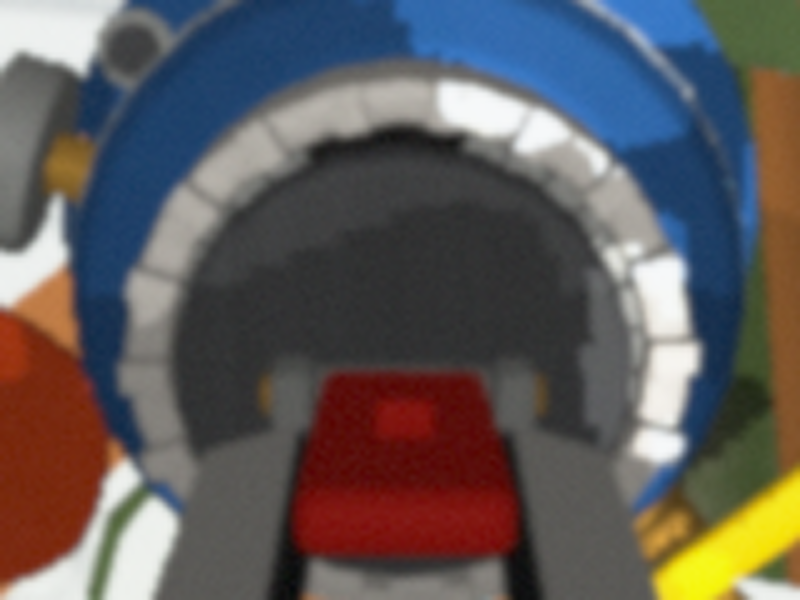

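```bash
python3 -c "
from h import *
c=camera('side')
y=1.442;d=np.array([np.sin(y),-np.cos(y),0])*20.7
C=np.array([414.8,171.8,118.3])
f=lambda p:((proj(c,p)-[230,205])*10).round(0)
print('pin',f(C+d),f(C-d),'ctr',f(C))
for t in np.arange(0,6.28,np.pi/4): print(round(t,2),f([414.8+35*np.cos(t),171.8+35*np.sin(t),113.8]), f([415.2+44*np.cos(t),172+44*np.sin(t),109.5]))
w=cv2.imread('pics/w14.png')
s,cw=wrist()
g=lambda p:((proj(cw,p)-[200,150])*5).round(0)
print('pinW',g(C+d),g(C-d))
for t in np.arange(0,6.28,np.pi/4): print(round(t,2),g([414.8+35*np.cos(t),171.8+35*np.sin(t),113.8]), g([415.2+44*np.cos(t),172+44*np.sin(t),109.5]))
"
```

```text
pin [250. 218.] [399. 253.] ctr [324. 236.]
0.0 [191. 230.] [156. 239.]
0.79 [194. 279.] [159. 302.]
1.57 [274. 314.] [260. 346.]
2.36 [385. 312.] [400. 344.]
3.14 [458. 274.] [490. 296.]
3.93 [450. 225.] [480. 234.]
4.71 [370. 192.] [380. 193.]
5.5 [265. 194.] [248. 195.]
pinW [539. 390.] [258. 390.]
0.0 [631. 352.] [688. 334.]
0.79 [545. 200.] [584. 145.]
1.57 [368. 152.] [362.  85.]
2.36 [210. 242.] [167. 198.]
3.14 [169. 408.] [118. 405.]
3.93 [261. 550.] [232. 578.]
4.71 [428. 591.] [437. 629.]
5.5 [579. 512.] [623. 532.]
```

servo_tool(series=[[0,0,0,0,0,0],[0,0,0,0,0,0],[0,0,0,0,0,0],[0,0,0,0,0,0],[0,0,0,0,0,0],[0,0,0,0,0,0],[0,0,0,0,0,0],[0,0,0,0,0,0],[0,0,0,0,0,0],[0,0,0,0,0,0]], gripper=4)

```text
clock: 33.22
eef_pos: [414.9, 171.7, 155.7]
eef_rot: [3.142, -0.0, 1.442]
wrist_force: [0.1, -0.3, -0.7]
finger_gap: 39.8
```

```bash
python3 -c "
from h import *
to([415,171.8,152.5],0.08)
s,c=wrist();crop(c,200,150,160,120,5,'w15.png')
c=camera('side');crop(c,230,195,70,60,10,'s15.png')
"
```

```text
now 33.2167 [414.9 171.7 155.7] [ 3.142 -0.     1.442] F [ 0.1 -0.3 -0.7] M [-0.06 -0.1   0.03] gap 39.8 q [0.31 0.13 1.85 0.   1.16 0.44]
cmd [0.016 0.01  0.321] [-0.     -0.      1.3617]
```

View pics/w15.png

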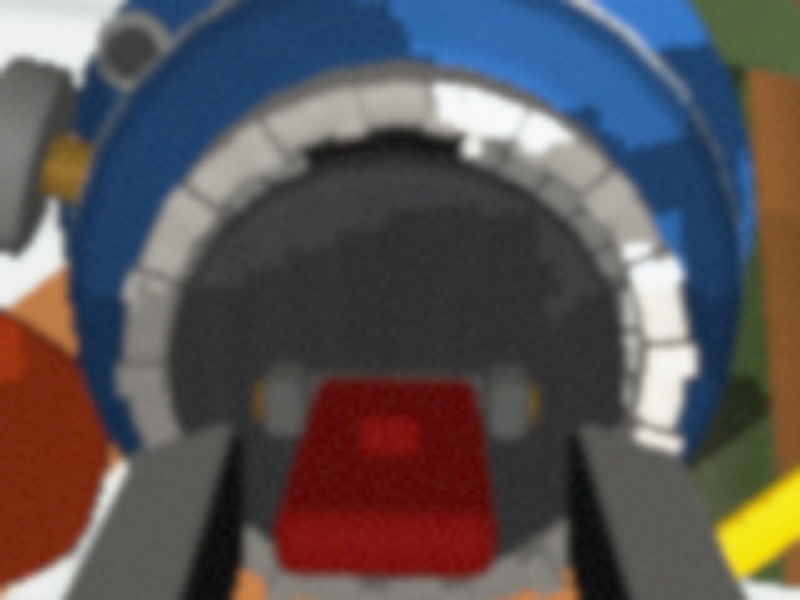

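View pics/s15.png

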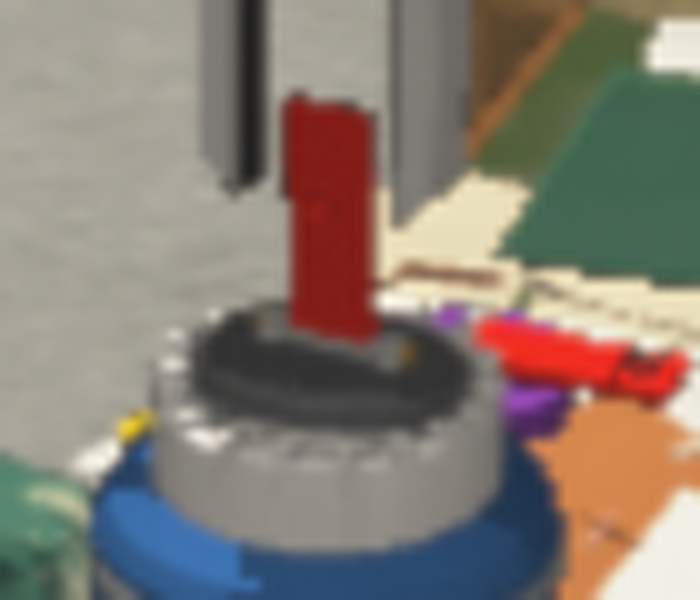

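servo_tool(series=[[-0.08,-0.1,0,0,0,0],[-0.08,-0.1,0,0,0,0],[-0.08,-0.1,0,0,0,0],[-0.08,-0.1,0,0,0,0],[-0.08,-0.1,0,0,0,0],[-0.08,-0.1,0,0,0,0],[-0.04,-0.06,0,0,0,0],[0,-0.02,0,0,0,0],[0.05,0,0,0,0,0],[0.05,0,0,0,0,0]], gripper=0, grip_force=25)

```text
clock: 34.15
eef_pos: [414.6, 172.0, 155.5]
eef_rot: [-3.14, 0.001, 1.442]
wrist_force: [-4.1, -3.8, -0.3]
finger_gap: 23.6
```

```bash
python3 -c "
from h import *
to([414.7,172.7,152.5],0.08)
s,c=wrist();crop(c,200,150,160,120,5,'w16.png')
"
```

```text
now 34.15 [414.6 172.  155.5] [-3.140e+00  1.000e-03  1.442e+00] F [-4.1 -3.8 -0.3] M [-0.77  0.89  0.01] gap 23.6 q [ 0.31  0.13  1.85 -0.    1.16  0.44]
cmd [0.074 0.002 0.295] [-4.0000e-04  1.5000e-03  1.3618e+00]
```

View pics/w16.png

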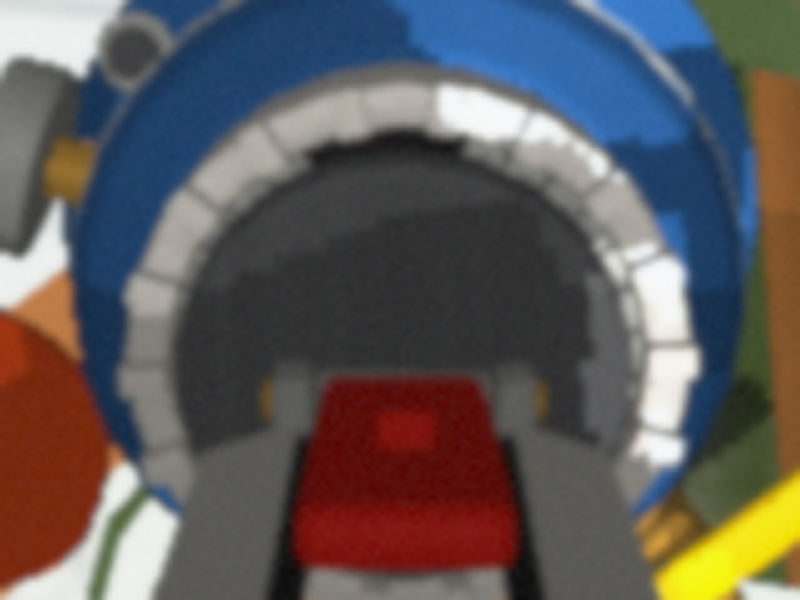

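servo_tool(series=[[0,0,0.05,0,0,0],[0,0,0.1,0,0,0],[0.02,0,0.15,0,0,0],[0.04,0,0.2,0,0,0],[0.06,0,0.25,0,0,0],[0.07,0,0.28,0,0,0],[0.07,0,0.31,0,0,0],[0.07,0,0.34,0,0,0],[0.07,0,0.34,0,0,0],[0.07,0,0.34,0,0,0]], grip_force=35)

```text
clock: 35.03
eef_pos: [415.0, 173.1, 153.1]
eef_rot: [3.141, -0.001, 1.442]
wrist_force: [-6.7, -2.6, 10.3]
finger_gap: 23.8
```

```bash
python3 -c "
from h import *
to([414.7,172.7,151.8],0.08)
s,c=wrist();crop(c,200,150,160,120,5,'w17.png')
c=camera('side');crop(c,230,195,70,60,10,'s17.png')
"
```

```text
now 35.0333 [415.  173.1 153.1] [ 3.141e+00 -1.000e-03  1.442e+00] F [-6.7 -2.6 10.3] M [-0.45  1.72  0.09] gap 23.8 q [0.31 0.13 1.86 0.   1.15 0.44]
cmd [-0.039 -0.028  0.125] [-2.0000e-04 -6.0000e-04  1.3619e+00]
```

View pics/w17.png

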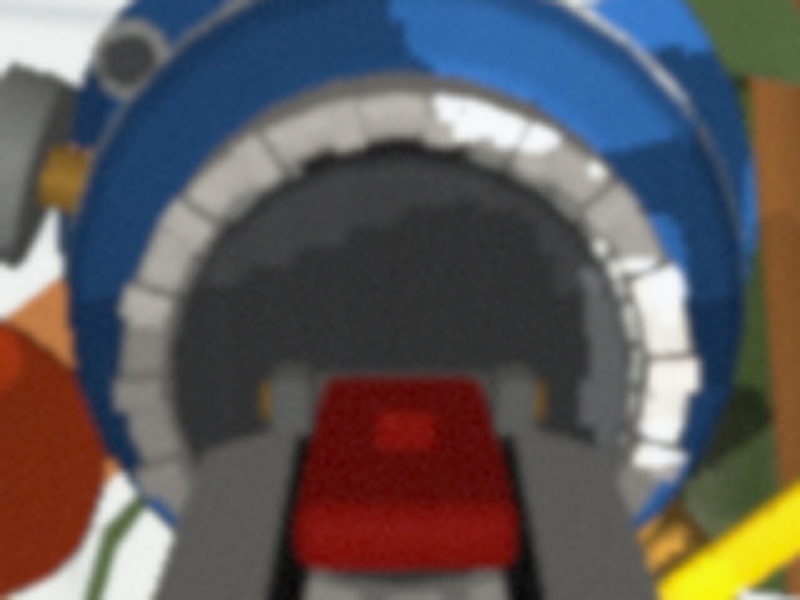

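View pics/s17.png

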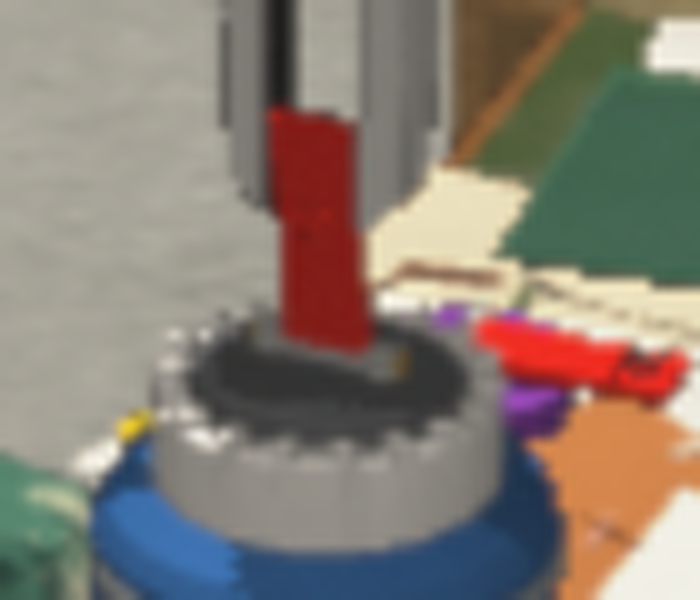

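servo_tool(series=[[-0.03,-0.06,0.04,0,0,0],[-0.03,-0.06,0.08,0,0,0],[-0.03,-0.06,0.08,0,0,0],[-0.03,-0.06,0.08,0,0,0],[-0.03,-0.06,0.08,0,0,0],[-0.03,-0.06,0.08,0,0,-0.01],[-0.03,-0.06,0.08,0,0,-0.02],[-0.03,-0.06,0.08,0,0,-0.03],[-0.03,-0.06,0.08,0,0,-0.03],[-0.03,-0.06,0.08,0,0,-0.03]])

```text
clock: 35.97
eef_pos: [415.0, 173.2, 152.5]
eef_rot: [3.14, -0.002, 1.472]
wrist_force: [-3.5, 0.8, 9.5]
finger_gap: 23.5
```

```bash
python3 -c "
from h import *
to([414.7,172.7,151.8],0.08)
"
```

```text
now 35.9667 [415.  173.2 152.5] [ 3.140e+00 -2.000e-03  1.472e+00] F [-3.5  0.8  9.5] M [ 0.06  0.86 -0.04] gap 23.5 q [0.31 0.13 1.86 0.   1.15 0.41]
cmd [-0.048 -0.021  0.067] [ 4.0000e-04 -2.5000e-03  1.3918e+00]
```

servo_tool(series=[[-0.01,-0.03,-0.02,0,0,0],[-0.02,-0.03,-0.04,0,0,0],[-0.02,-0.03,-0.06,0,0,0],[-0.02,-0.03,-0.06,0,0,0],[-0.02,-0.03,-0.06,0,0,0],[-0.02,-0.03,-0.06,0,0,0],[-0.02,-0.03,-0.06,0,0,0],[-0.02,-0.03,-0.06,0,0,0],[-0.02,-0.03,-0.06,0,0,0],[-0.02,-0.03,-0.06,0,0,0]])

```text
clock: 36.8
eef_pos: [414.8, 173.1, 153.0]
eef_rot: [3.139, -0.002, 1.472]
wrist_force: [-1.9, 1.8, 6.7]
finger_gap: 23.3
```

servo_tool(series=[[-0.02,-0.02,-0.03,0,0,0],[-0.03,-0.03,-0.06,0,0,0],[-0.03,-0.03,-0.08,0,0,0],[-0.03,-0.03,-0.1,0,0,0],[-0.03,-0.03,-0.1,0,0,0],[-0.03,-0.03,-0.1,0,0,0],[-0.03,-0.03,-0.1,0,0,0],[-0.03,-0.03,-0.1,0,0,0],[-0.03,-0.03,-0.1,0,0,0],[-0.03,-0.03,-0.1,0,0,0]])

```text
clock: 37.63
eef_pos: [414.5, 172.7, 153.8]
eef_rot: [3.139, -0.002, 1.472]
wrist_force: [-0.3, 2.0, 6.1]
finger_gap: 24.0
```

servo_tool(series=[[0,0,-0.03,0,0,0],[0,0,-0.06,0,0,0],[0,0,-0.09,0,0,0],[0,0,-0.12,0,0,0],[0,0,-0.15,0,0,0],[0,0,-0.15,0,0,0],[0,0,-0.15,0,0,0],[0,0,-0.15,0,0,0],[0,0,-0.15,0,0,0],[0,0,-0.15,0,0,0]])

```text
clock: 38.47
eef_pos: [413.8, 172.2, 154.6]
eef_rot: [3.141, -0.0, 1.472]
wrist_force: [3.5, 2.3, 1.9]
finger_gap: 23.8
```

servo_tool(series=[[0.02,0.04,-0.03,0,0,0],[0.02,0.04,-0.06,0,0,0],[0.02,0.04,-0.09,0,0,0],[0.02,0.04,-0.1,0,0,0],[0.02,0.04,-0.1,0,0,0],[0.02,0.04,-0.1,0,0,0],[0.02,0.04,-0.1,0,0,0],[0.02,0.04,-0.1,0,0,0],[0.02,0.04,-0.1,0,0,0],[0.02,0.04,-0.1,0,0,0]])

```text
clock: 39.3
eef_pos: [414.2, 172.3, 155.6]
eef_rot: [-3.142, 0.0, 1.472]
wrist_force: [3.1, -2.1, 1.2]
finger_gap: 23.7
```

```bash
python3 -c "
from h import *
to([414.7,172.7,151.8],0.08)
s,c=wrist();crop(c,200,150,160,120,5,'w18.png')
c=camera('side');crop(c,230,195,70,60,10,'s18.png')
"
```

```text
now 39.3 [414.2 172.3 155.6] [-3.142  0.     1.472] F [ 3.1 -2.1  1.2] M [-0.56 -0.79  0.08] gap 23.7 q [ 0.31  0.13  1.86 -0.    1.16  0.41]
cmd [0.048 0.05  0.378] [1.0000e-04 2.0000e-04 1.3918e+00]
```

View pics/w18.png

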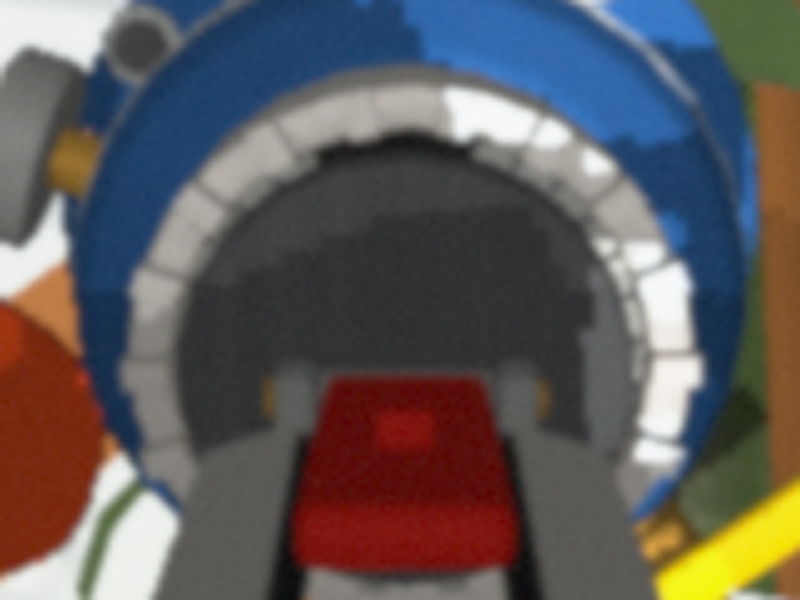

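View pics/s18.png

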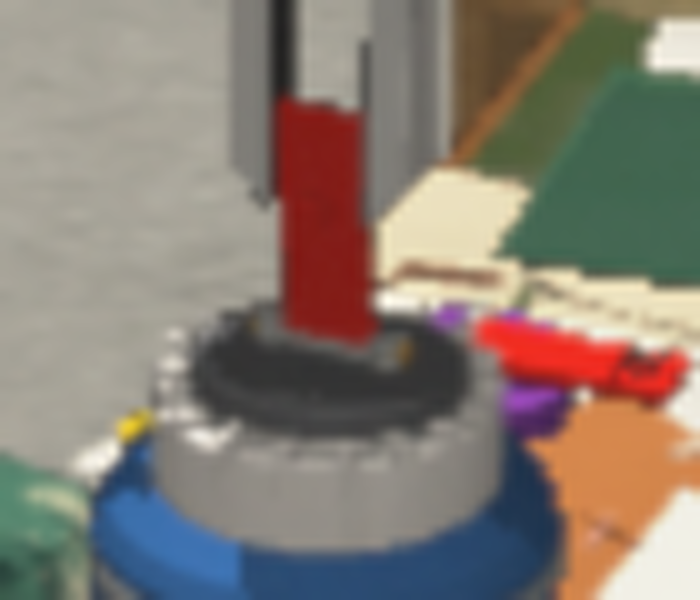

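servo_tool(series=[[-0.01,0.03,-0.03,0,0,0],[-0.01,0.03,-0.06,0,0,0],[-0.01,0.03,-0.09,0,0,0],[-0.01,0.03,-0.1,0,0,0],[-0.01,0.03,-0.1,0,0,0],[-0.01,0.03,-0.1,0,0,0],[-0.01,0.03,-0.1,0,0,0],[-0.01,0.03,-0.1,0,0,0],[-0.01,0.03,-0.1,0,0,0],[-0.01,0.03,-0.1,0,0,0]])

```text
clock: 40.23
eef_pos: [414.4, 172.2, 156.6]
eef_rot: [-3.142, -0.0, 1.472]
wrist_force: [3.0, -1.6, -2.9]
finger_gap: 23.7
```

servo_tool(series=[[-0.01,0.03,-0.03,0,0,0],[-0.01,0.03,-0.06,0,0,0],[-0.01,0.03,-0.09,0,0,0],[-0.01,0.03,-0.1,0,0,0],[-0.01,0.03,-0.1,0,0,0],[-0.01,0.03,-0.1,0,0,0],[-0.01,0.03,-0.1,0,0,0],[-0.01,0.03,-0.1,0,0,0],[-0.01,0.03,-0.1,0,0,0],[-0.01,0.03,-0.1,0,0,0]])

```text
clock: 41.07
eef_pos: [414.7, 172.1, 157.6]
eef_rot: [-3.142, -0.0, 1.472]
wrist_force: [1.8, -0.7, -2.2]
finger_gap: 23.6
```

servo_tool(series=[[0,0.02,-0.04,0,0,0],[0,0.02,-0.08,0,0,0],[0,0.02,-0.12,0,0,0],[0,0.02,-0.16,0,0,0],[0,0.02,-0.2,0,0,0],[0,0.02,-0.25,0,0,0],[0,0.02,-0.3,0,0,0],[0,0.02,-0.35,0,0,0],[0,0.02,-0.4,0,0,0],[0,0.02,-0.4,0,0,0]])

```text
clock: 41.9
eef_pos: [414.9, 172.1, 161.7]
eef_rot: [-3.141, -0.0, 1.472]
wrist_force: [0.1, 0.4, -1.8]
finger_gap: 23.9
```

servo_tool(series=[[0,0,-0.4,0,0,0],[0,0,-0.9,0,0,0],[0,0,-1.5,0,0,0],[0,0,-2.1,0,0,0],[0,0,-2.7,0,0,0],[0,0,-3.3,0,0,0],[0,0,-3.9,0,0,0],[0,0,-4.5,0,0,0],[0,0,-5,0,0,0],[0,0,-5,0,0,0]])

```text
clock: 42.73
eef_pos: [415.3, 172.2, 212.7]
eef_rot: [3.14, -0.001, 1.472]
wrist_force: [-0.4, 0.5, -1.0]
finger_gap: 23.3
```

```bash
python3 -c "
from h import *
to([417,-179,211],1.47)
s,c=wrist();crop(c,0,0,560,420,1.4,'w19.png')
c=camera('side');crop(c,210,150,110,110,5,'s19.png')
"
```

```text
now 42.7333 [415.3 172.2 212.7] [ 3.140e+00 -1.000e-03  1.472e+00] F [-0.4  0.5 -1. ] M [-0.05 -0.06 -0.02] gap 23.3 q [0.31 0.07 1.78 0.   1.29 0.41]
cmd [-34.929   3.641   0.155] [ 0.0013 -0.0006  0.0018]
```

View pics/s19.png

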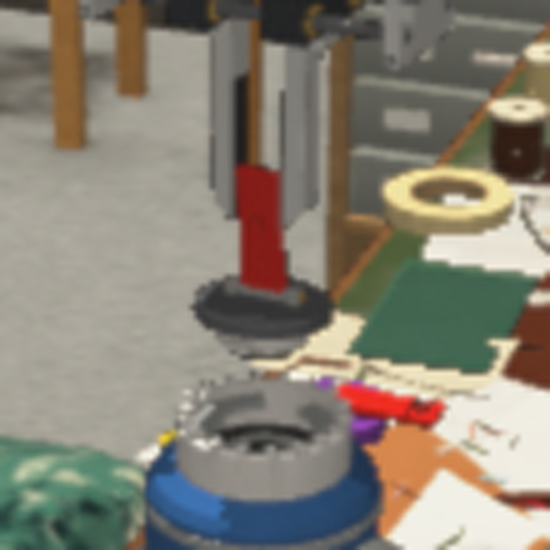

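View pics/w19.png

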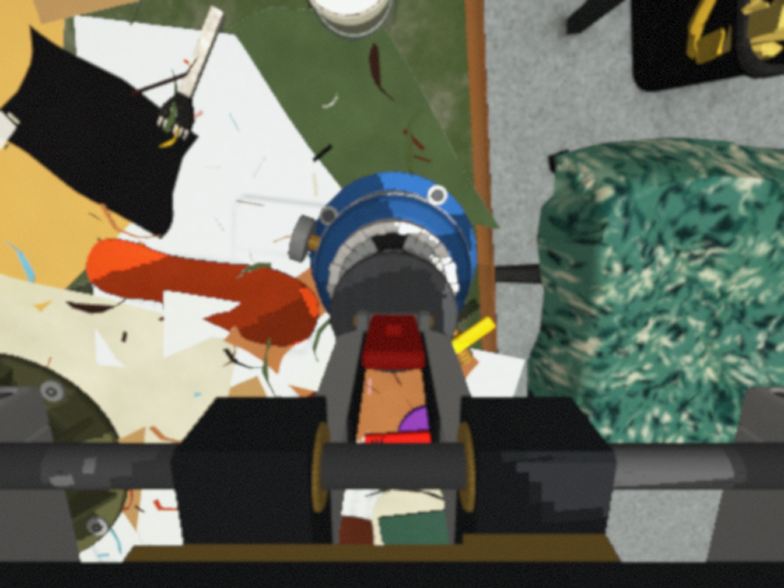

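servo_tool(series=[[-0.5,0.05,0,0,0,0],[-1.5,0.15,0,0,0,0],[-3,0.3,0,0,0,0],[-5,0.5,0,0,0,0],[-7.5,0.78,0,0,0,0],[-10,1.04,0,0,0,0],[-12.5,1.3,0,0,0,0],[-15,1.56,0,0,0,0],[-17.5,1.82,0,0,0,0],[-20,2.08,0,0,0,0]])

```text
clock: 43.67
eef_pos: [415.3, -30.9, 211.5]
eef_rot: [-3.141, 0.0, 1.471]
wrist_force: [1.1, 0.1, -1.0]
finger_gap: 23.7
```

servo_tool(series=[[-2.3,0.24,0,0,0,0],[-4.6,0.48,0,0,0,0],[-6.9,0.7,0.5,0,0,0],[-9,0.95,1,0,0,0],[-11,1.15,2,0,0,0],[-12.8,1.33,3,0,0,0],[-14,1.46,4,0,0,0],[-14.7,1.53,5,0,0,0],[-14.9,1.56,6,0,0,0],[-14.9,1.56,6.5,0,0,0]])

```text
clock: 44.5
eef_pos: [416.1, -178.7, 145.1]
eef_rot: [-3.14, -0.001, 1.471]
wrist_force: [0.6, -0.1, -2.5]
finger_gap: 23.3
```

```bash
python3 -c "
from h import *
to([417,-179,77.5],1.47)
s,c=wrist();crop(c,0,0,560,420,1.4,'w20.png')
c=camera('top');crop(c,290,150,150,110,5,'t20.png')
c=camera('side');crop(c,250,150,130,110,6,'s20.png')
"
```

```text
now 44.5 [ 416.1 -178.7  145.1] [-3.140e+00 -1.000e-03  1.471e+00] F [ 0.6 -0.1 -2.5] M [-0.   -0.04  0.01] gap 23.3 q [-0.49  0.15  1.86  0.    1.14 -0.39]
cmd [-0.03   0.101  6.757] [-0.0016 -0.0007  0.0014]
```

View pics/w20.png

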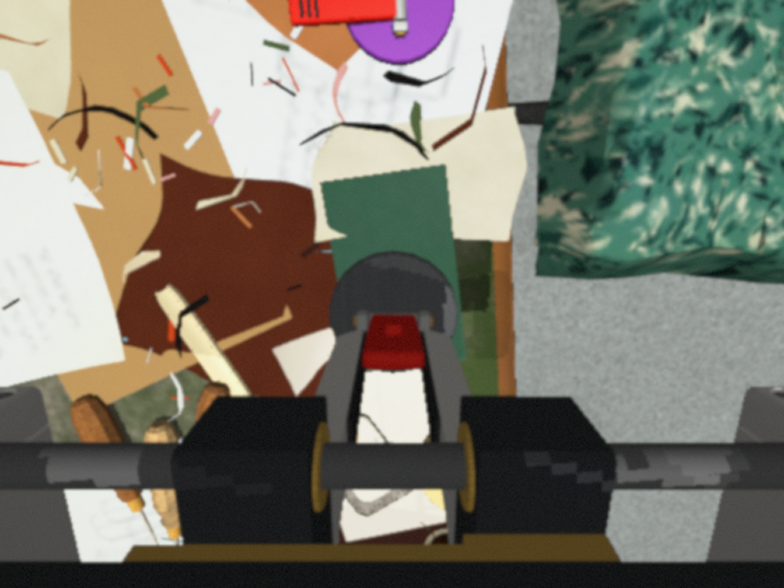

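View pics/s20.png

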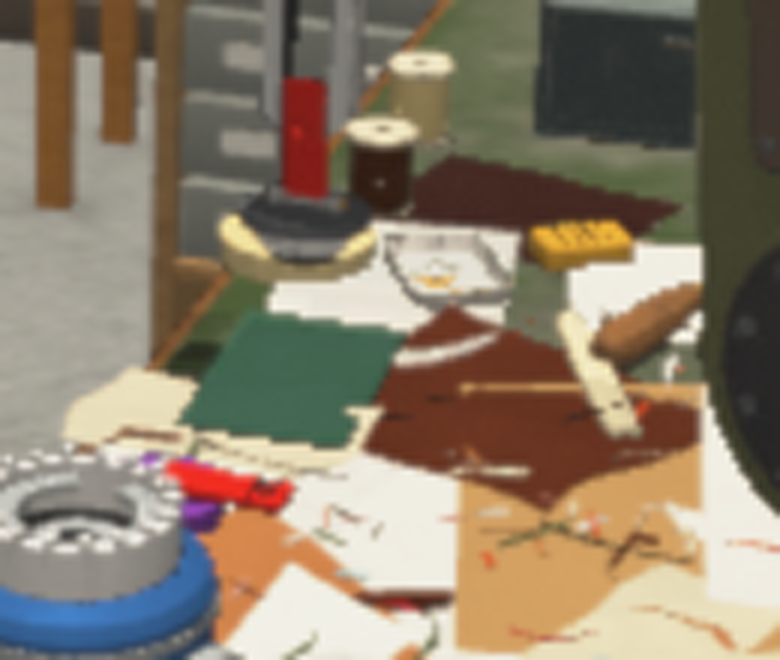

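```bash
python3 -c "
from h import *
s,c=wrist()
for p in [(320,182),(445,166),(338,268),(464,355)]: print(p,ray(c,p[0]/1.4,p[1]/1.4,8).round(1))
print(((proj(c,[416,-179,100])))*1.4)
c=camera('side')
for p in [(255,312),(408,335),(348,445),(182,418)]: print(p,ray(c,250+p[0]/6,150+p[1]/6,8).round(1))
c=camera('top');print(proj(c,[417,-179,8]))
"
```

```text
(320, 182) [ 372.7 -105.     8. ]
(445, 166) [ 461.9 -102.7    8. ]
(338, 268) [ 377.3 -168.2    8. ]
(464, 355) [ 467.2 -247.6    8. ]
[390.14325962 316.1593009 ]
(255, 312) [ 459.3 -247.6    8. ]
(408, 335) [ 372.5 -247.3    8. ]
(348, 445) [ 368.3 -106.6    8. ]
(182, 418) [ 456.  -107.1    8. ]
[355.95192275 217.93735278]
```

View pics/t20.png

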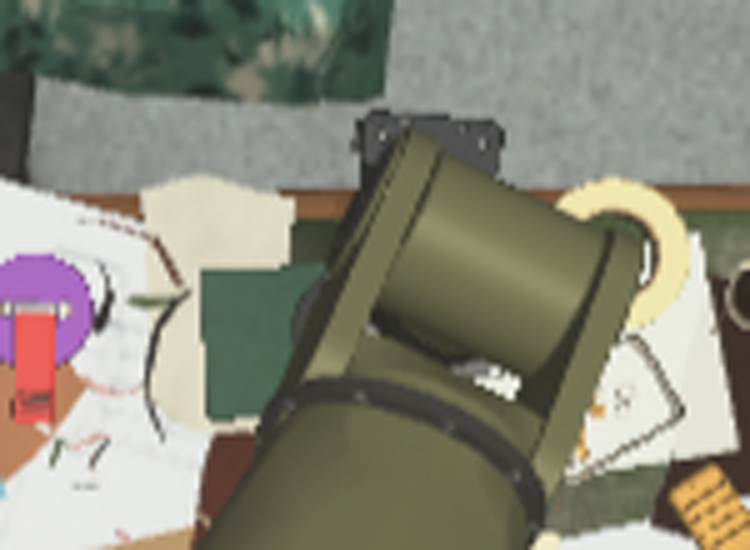

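servo_tool(series=[[0.1,0.2,0.5,0,0,0],[0.1,0.2,1.2,0,0,0],[0.1,0.2,2,0,0,0],[0.1,0.2,2.8,0,0,0],[0.1,0.2,3.6,0,0,0],[0.1,0.2,4.4,0,0,0],[0.1,0.2,5.1,0,0,0],[0.1,0.2,5.6,0,0,0],[0.1,0.2,5.9,0,0,0],[0.1,0.2,6,0,0,0]])

```text
clock: 45.63
eef_pos: [418.6, -178.0, 86.1]
eef_rot: [-3.141, -0.0, 1.472]
wrist_force: [0.3, -0.5, -0.7]
finger_gap: 23.7
```

servo_tool(series=[[0,0,0.04,0,0,0],[0,0,0.08,0,0,0],[0,0,0.12,0,0,0],[0,0,0.16,0,0,0],[0,0,0.2,0,0,0],[0,0,0.24,0,0,0],[0,0,0.28,0,0,0],[0,0,0.32,0,0,0],[0,0,0.36,0,0,0],[0,0,0.4,0,0,0]])

```text
clock: 46.47
eef_pos: [418.8, -178.0, 82.6]
eef_rot: [-3.142, -0.0, 1.472]
wrist_force: [-0.6, 0.4, -2.9]
finger_gap: 23.6
```

servo_tool(series=[[0,0,0.03,0,0,0],[0,0,0.06,0,0,0],[0,0,0.09,0,0,0],[0,0,0.12,0,0,0],[0,0,0.15,0,0,0],[0,0,0.18,0,0,0],[0,0,0.21,0,0,0],[0,0,0.24,0,0,0],[0,0,0.24,0,0,0],[0,0,0.24,0,0,0]])

```text
clock: 47.3
eef_pos: [418.7, -178.0, 80.2]
eef_rot: [-3.142, -0.0, 1.472]
wrist_force: [-0.1, 0.3, -1.3]
finger_gap: 23.8
```

```bash
python3 -c "
from h import *
to([417,-179,77.5],1.47)
c=camera('side');crop(c,260,170,80,65,10,'s21.png')
"
```

```text
now 47.3 [ 418.7 -178.    80.2] [-3.142 -0.     1.472] F [-0.1  0.3 -1.3] M [-0.03 -0.07  0.01] gap 23.8 q [-0.48  0.25  1.91  0.    0.98 -0.38]
cmd [-0.116 -0.164  0.269] [-0.0001 -0.      0.0018]
```

View pics/s21.png

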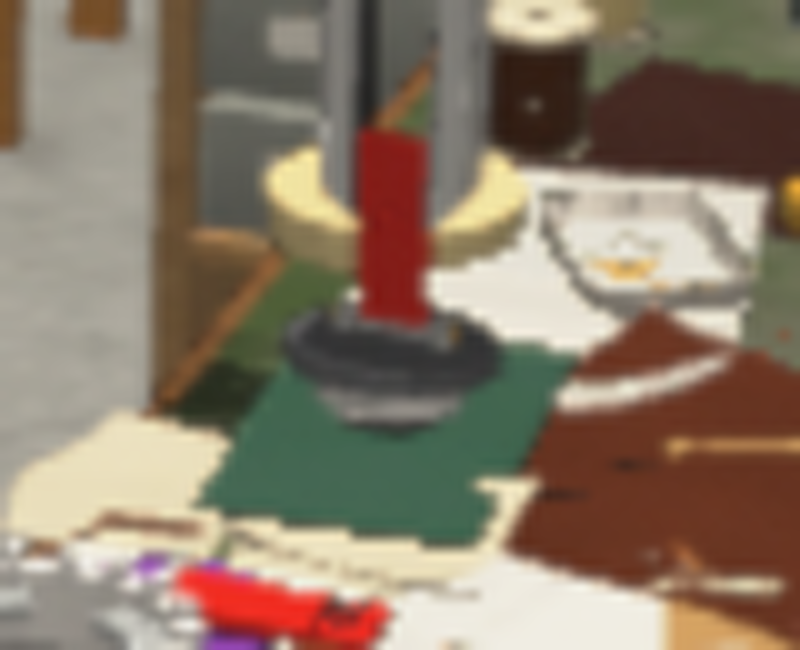

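Nearly down. I'll go on in small steps.

servo_tool(series=[[0,0,0.02,0,0,0],[0,0,0.04,0,0,0],[0,0,0.06,0,0,0],[0,0,0.08,0,0,0],[0,0,0.1,0,0,0],[0,0,0.12,0,0,0],[0,0,0.14,0,0,0],[0,0,0.16,0,0,0],[0,0,0.18,0,0,0],[0,0,0.18,0,0,0]])

```text
clock: 48.18
eef_pos: [418.8, -178.0, 78.4]
eef_rot: [-3.142, -0.0, 1.472]
wrist_force: [-0.0, 0.0, -1.7]
finger_gap: 23.4
```

servo_tool(series=[[0,0,0.01,0,0,0],[0,0,0.02,0,0,0],[0,0,0.03,0,0,0],[0,0,0.04,0,0,0],[0,0,0.05,0,0,0],[0,0,0.06,0,0,0],[0,0,0.07,0,0,0],[0,0,0.08,0,0,0],[0,0,0.09,0,0,0],[0,0,0.1,0,0,0]])

```text
clock: 49.02
eef_pos: [418.9, -178.1, 77.6]
eef_rot: [3.141, 0.0, 1.472]
wrist_force: [-1.1, 1.6, 2.9]
finger_gap: 23.0
```

servo_tool(series=[[0,0,0,0,0,0],[0,0,0,0,0,0],[0,0,0,0,0,0],[0,0,0,0,0,0],[0,0,0,0,0,0],[0,0,0,0,0,0],[0,0,0,0,0,0],[0,0,0,0,0,0],[0,0,-0.2,0,0,0],[0,0,-0.5,0,0,0]], gripper=4.5)

```text
clock: 49.85
eef_pos: [418.7, -178.0, 82.4]
eef_rot: [-3.141, -0.0, 1.472]
wrist_force: [0.5, -0.4, -0.4]
finger_gap: 45.2
```

servo_tool(series=[[0,0,-0.5,0,0,0],[0,0,-1,0,0,0],[0,0,-2,0,0,0],[0,0,-3,0,0,0],[0,0,-4.5,0,0,0],[0,0,-6,0,0,0],[0,0,-8,0,0,0],[0,0,-10,0,0,0],[0,0,-12,0,0,0],[0,0,-14,0,0,0]])

```text
clock: 50.68
eef_pos: [418.6, -178.0, 224.5]
eef_rot: [3.141, 0.0, 1.472]
wrist_force: [-0.1, -0.0, -0.1]
finger_gap: 45.0
```

```bash
python3 -c "
from h import *
to([417,-179,217],1.47)
s,c=wrist();crop(c,140,100,280,210,2.8,'w22.png')
c=camera('side');cv2.imwrite('pics/s22f.png',c['pixels'][:,:,::-1]);crop(c,260,170,80,65,10,'s22.png')
"
```

```text
now 50.6833 [ 418.6 -178.   224.5] [3.141 0.    1.472] F [-0.1 -0.  -0.1] M [-0.03 -0.08  0.03] gap 45.0 q [-0.48  0.07  1.75 -0.    1.32 -0.38]
cmd [-0.12  -0.151  0.754] [0.001  0.0004 0.0018]
```

View pics/w22.png

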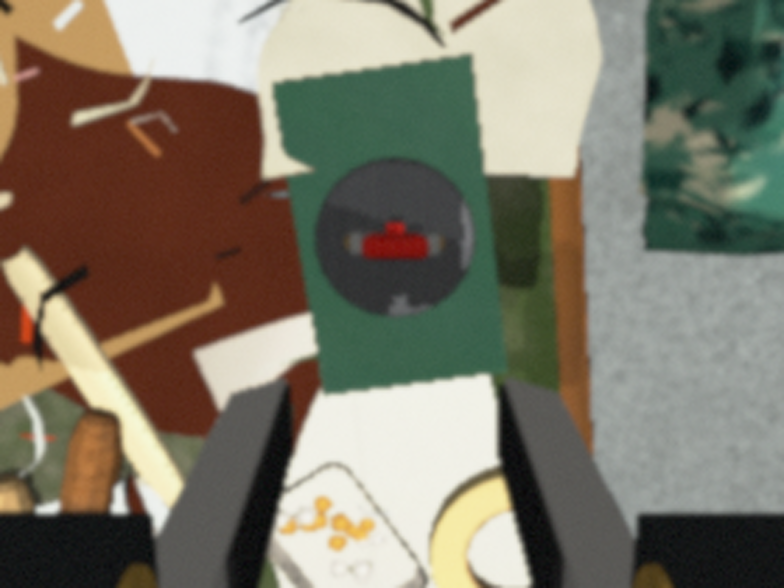

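View pics/s22.png

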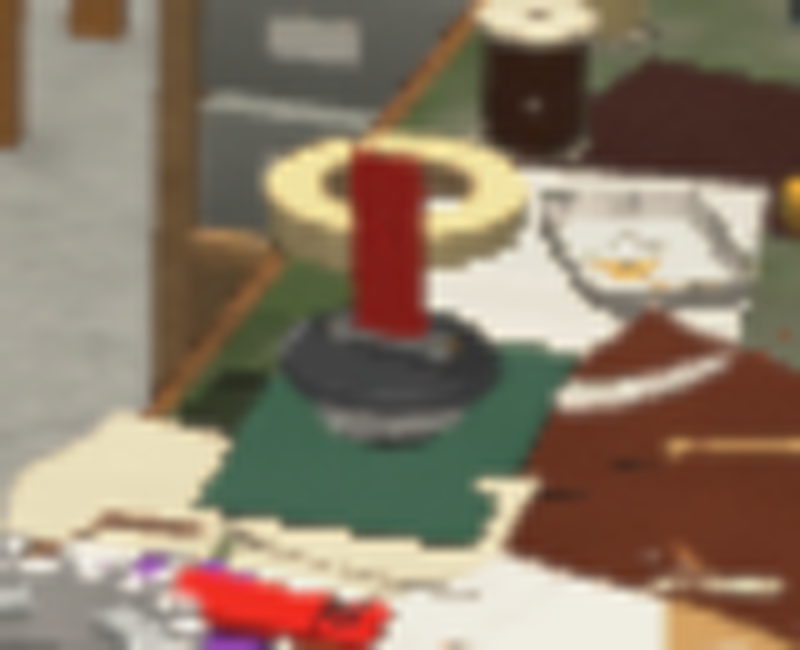

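The cap stands upright on the plate, circle about (395,237) in the wrist crop, inside all four plate edges. The other things are where they were, so I'm handing in.

```bash
python3 -c "
from cell import *
print(sign_off())"
```

```text
the job is handed in; nothing more can be done
None
```

The cap is off the pot and standing upright on the glass plate, and I handed the job in at about 51 s of the 72 s allowed.

- **Unscrewing:** I folded up the red tab and turned the cap about 1.39 rad anticlockwise. I went in steps of about 0.05 rad with a light upward pull, 10.6 N at most in the readings at the end of each move.
- **Catch on the way out:** At about 1.37 rad the cap rose roughly 3 mm but caught, with 5 to 8 N of resistance and some side load. It was probably off-centre with one lug not yet through its opening; I could not see the lugs. I let go, gripped again, pressed it down gently, centred it and turned it 0.03 rad further. It then came out with only about 2 N, close to its own weight.
- **Placing:** It touched down at about 3 N.

**Last checks:** The wrist and side pictures show the cap upright with its whole outline inside the plate's edges. The tape and the snaps tray look unmoved, and the gripper is clear at about zero force. I did not check the glue bottle and rivet jar again at the end.

All force readings stayed far below the 20 N pull limit, and nothing in them suggested a lug had sheared. I could not look at the lugs directly, and the forces are only reported at the end of each move, so a brief peak between readings is possible.

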